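# Level the meter bridge

## Robot

A 6-joint arm with a two-finger parallel gripper is mounted at the origin on the work surface. World frame = base frame: x ahead of the robot, y to its left, z up, the work surface at z = 0. Lengths are in m, angles in rad, forces in N, time in s.
With the tool pointing down it reaches from about 0.35 to 0.8 m from the base axis. Payload 7.3 kg.
Tool frame: the origin (TCP) lies at the very end of the fingers, on their centre line; the grasp point (between the pads) lies 19 mm behind it; z points along the fingers, y is the direction in which the jaws open and shut (so a half turn about z gives the same grasp; the last joint's range is limited). The gripper opens to 85 mm and grips with 20 to 120 N. Pads are 22 mm wide; open, the fingers measure 114 mm over their backs; the gripper's body (76 mm by 85 mm) begins 54 mm behind the grasp point. The pads swing forward as they close: fully open they stand 13 mm farther back than shut.
Start: joints at [-1.408, 0.342, 1.524, -0, 1.275, -0.146], TCP at [0.16, -0.5, 0.231] pointing down, gripper open.
Joint ranges: [-2.53, 2.53], [-0.77, 2.02], [0.04, 2.7], [-1, 4.14], [0.28, 2.66], [-3.11, 3.11]. Speed limits (rad/s): [2.57, 2.57, 3.14, 3.14, 3.14, 3.14].

## Interface

Orientations are given as a rotation vector (axis times angle).
In Python, from cell import * gives the robot as it stands.
- The arm moves only by the tool drive_tool, never from a script. Its argument "series" is one flat list of numbers, 7 for each row, row after row: the shift along the tool's x, y, z in mm, then the turn, a rotation vector about the tool's x, y, z in rad, then the gripper's target within -1 to 1 (shut at 1, half-way at 0, fully open at -1). In form: [x, y, z, rx, ry, rz, grip, x, y, z, rx, ry, rz, grip, ...]. A call has 1 to 8 rows; each row shifts and turns the commanded pose from where the row before left it, along the tool's axes as they then stand; what a row does not reach is not made up. A row lasts 1/10 s, in which the tool goes at most 50 mm and 8.59 degrees, less where a joint would pass 70% of its speed; a pose out of reach is approached as far as the arm can. A call is refused whole if a number of a shift passes 50 or a number of a turn 0.15, either way. A call with a gripper value outside its range is refused whole. The fingers move at their own pace and stop on an object; "grip_force" is the grip in N (left out, the last holds). Time passes only in rows, so rows that do not move let the fingers close. It gives the time, the measured TCP pose, the force and the opening at its end, in the units of the state.
- state(): the state, without advancing time (a new reading comes with each control period).
- get_image(name): name is "scene" or "top" or "wrist"; returns a dict with "img" (480x640x3 uint8, red, green, blue), "fx", "fy", "cx", "cy" (pixels), "R" (3x3) and "t" (3): a world point X has camera coordinates R X + t. Camera axes: x right, y down, z forward; pixel columns grow to the right and rows downward; lengths in m; the calibration is good to about 2 mm. The wrist camera is an equidistant fisheye: a pixel r from the principal point sees the ray r / f radians off the axis. A picture is of the moment at which its call begins. There is no depth.
- close_job(): hands the job in, once; it reports no verdict.
Trained networks look in a picture, given as the dict that the camera call returned (one of the last four; its "shot" number tells which), for a name from the list of things; names that differ only in an ending like _2 or _b are one class to them, and where a whole thing is asked for, a point or a joint stands for the part that bears it (a point fixed in the world has none). Each returns a list of dicts, best first, with "score" (0 to 1); they miss things now and then, are a little off and sometimes report something else, mostly with a low value. They report only what shows in the picture. A call takes as long as a camera call. They do not tell look-alikes from the thing itself.
- search_frame(picture, target): "uv" ([column, row] in pixels, amid what is visible of it).
The state is a dict: "time_s": time; "q": joint angles; "dq": joint speeds; "joint_efforts": joint torques, N m; "eef_pos": TCP position; "ee_rot": TCP orientation; "contact_force": force on the tool from outside, world axes, zero at the start; "wrist_torque": the same for the moment, N m; "width": finger opening in m.
Only numpy, scipy, OpenCV 4.12 (cv2) and the standard library are available. Lean on these libraries where they do the work, as an engineer would, in place of code of your own. Each camera call takes 0.05 s, during which the arm holds its last target.

## Task

The meter bridge behind the mixing console has lost one of its two supports: from the three loose cradle pillars, take the one of the same height as the bolted pillar and stand it squarely inside the white corner marks, its tall lip on the same side as the bolted pillar's. Then lay the meter bridge in the two cradles so that it is level and centred along its length over both, meters facing the low-lip side. Set things down without dropping them, let go, and leave everything else where it is.

Things in the scene. Friction and masses are not known exactly. Their poses are not given: they have to be found in the camera images.
- mount: Fixed dark steel plate, 100 mm along its x, 240 mm along its y, 4 mm thick; origin at the centre of its underside, on the desk; z up. A cradle pillar is bolted on it, centred at y = +70 mm: 70 x 40 mm in plan, seat 84 mm above the desk (80 mm above the plate), 20 mm tall lip on its -x side (back), 8 mm low lip on its +x side (front), 58 mm clear between the lips. White corner marks at the other end show where the second pillar stands.
- mark (a point): Centre of the white corner marks on top of the plate, 4 mm above the desk, at y = -70 mm of the mount. The marks outline 82 x 52 mm, a few mm more than a pillar's foot. Axes parallel to the mount's.
- fixed_seat (a point): Centre of the bolted pillar's seat, at y = +70 mm and z = 84 mm of the mount.
- pillar_a: Loose cradle pillar, plain grey, dark foot, thin black pad on the seat; one of three look-alikes differing in height: its seat is 60 mm above its underside (origin at its centre). 70 mm along its x, 40 mm along its y (flat sides, pinch here). Tall lip (6 mm thick, rises 20 mm above the seat) at its -x edge, low lip (6 mm thick, rises 8 mm) at its +x edge, 58 mm clear between them. Stands upright; about 225 g. z up.
- pillar_b: Loose cradle pillar, plain grey, dark foot, thin black pad on the seat; one of three look-alikes differing in height: its seat is 80 mm above its underside (origin at its centre). 70 mm along its x, 40 mm along its y (flat sides, pinch here). Tall lip (6 mm thick, rises 20 mm above the seat) at its -x edge, low lip (6 mm thick, rises 8 mm) at its +x edge, 58 mm clear between them. Stands upright; about 300 g. z up.
- pillar_c: Loose cradle pillar, plain grey, dark foot, thin black pad on the seat; one of three look-alikes differing in height: its seat is 100 mm above its underside (origin at its centre). 70 mm along its x, 40 mm along its y (flat sides, pinch here). Tall lip (6 mm thick, rises 20 mm above the seat) at its -x edge, low lip (6 mm thick, rises 8 mm) at its +x edge, 58 mm clear between them. Stands upright; about 375 g. z up.
- pillar_b_back (a point): Middle of the tall (back) lip of pillar_b: x = -32 mm, z = 90 mm in its frame.
- bridge: Loose meter bridge: black box, 46 mm along its x, 200 mm along its y, 50 mm high, about 450 g, with two pale meter windows on its +x face (front); the top has small grey vents nearer the back. Lies on its underside; origin at the centre of the underside, z up.
- bridge_face (a point): Middle of the meter face: x = +23 mm, z = 25 mm of the bridge.
- mate: Bystander: dark round mate cup 80 mm high, 74 mm wide, with a metal straw up to 128 mm; origin under its centre.
- mug: Bystander: white mug 85 mm high, 76 mm wide; origin under its centre.
- mic: Bystander: microphone with a black round windscreen, lying, about 175 mm long along its x, 52 mm high; origin under the front part.
- marker: Bystander: grey marker pen 125 mm long, 17 mm thick, lying along its x; origin under its middle.
- mobile: Bystander: black mobile phone 150 x 72 x 9 mm lying flat; origin under its centre.
Not all that is in view belongs to the job. What is shaped like the pillar_b but green is not meant. What is shaped like the bridge but orange is not meant.

How it is judged:
By the outcome, as a careful person would: the job done as asked, in the order asked, and still so for the second after the job is handed in, with the robot touching nothing.
It also fails if it takes over 67 s, if anything falls off the work surface, if the arm or the gripper's body presses on something with over 40 N, if the wrist force passes 120 N, or if a joint passes its speed limit or range.

## Working session

There is one attempt and no reset: what is moved stays moved. The work goes in short steps, Python scripts to look and compute and a tool call to move; the robot and the scene stay as the last step left them, time stands still between calls to the robot, and variables do not carry over. Pictures are saved under pics/ and viewed, and the job is handed in when it is done.

Besides the shell and the picture viewer there is one more tool, called after "Request:" as name(argument=value, ...) on one line, values as JSON. drive_tool: Moves the arm, as the interface text tells. Its arguments: {"type":"object","properties":{"series":{"type":"array"},"grip_force":{"type":"number"}},"required":["series"]}

```bash
mkdir -p pics; ls; python3 - <<'E'
from cell import *
import cv2
s=state();print(s)
for n in("scene","top","wrist"):
    p=get_image(n);cv2.imwrite(f"pics/{n}0.png",p["img"][:,:,::-1]);print(n,p["fx"],p["fy"],p["cx"],p["cy"],p["R"],p["t"])
E
```

```text
pics
{'time_s': 0.0, 'q': array([-1.40798312e+00,  3.42744202e-01,  1.52499537e+00,  1.50664698e-05,
        1.27536473e+00, -1.46003140e-01]), 'dq': array([ 1.35493917e-04, -9.89229606e-05, -2.42726621e-03, -1.67943784e-03,
        4.82735067e-04,  8.46375171e-04]), 'joint_efforts': array([-9.28109803e-04, -4.33670533e+01, -2.46015197e+01, -2.68760568e-04,
        7.93789281e-03, -2.52495710e-05]), 'eef_pos': array([ 0.15952574, -0.49977851,  0.23062235]), 'ee_rot': array([-3.10272359e+00, -4.82922994e-01, -2.67623616e-06]), 'contact_force': array([-0.33539366, -0.3661027 ,  0.05587593]), 'wrist_torque': array([ 0.00999976, -0.02785495,  0.00367035]), 'width': 0.0855462433556373}
scene 434.7399205964199 434.7399205964199 316.00267153326564 234.398899128921 [[-0.73946864  0.67319059 -0.00075158]
 [ 0.48556267  0.53259411 -0.6932333 ]
 [-0.46627785 -0.51298922 -0.72071286]] [ 0.36983156 -0.16169865  1.30590512]
top 438.20728853448816 438.20728853448816 322.5701537758701 239.6909117818543 [[-0.02517287 -0.99966905  0.00530329]
 [-0.99320224  0.02440624 -0.11381412]
 [ 0.11364702 -0.00813227 -0.99348791]] [-0.01200989  0.50365568  1.02597269]
wrist 371.64829954431775 371.64829954431775 320.1544570433257 239.61881294228974 [[ 0.30402312 -0.95266235 -0.0020969 ]
 [-0.90961236 -0.29093738  0.29658185]
 [-0.28315243 -0.08826037 -0.95500514]] [-0.52397476 -0.03855817  0.379893  ]
```

View pics/scene0.png

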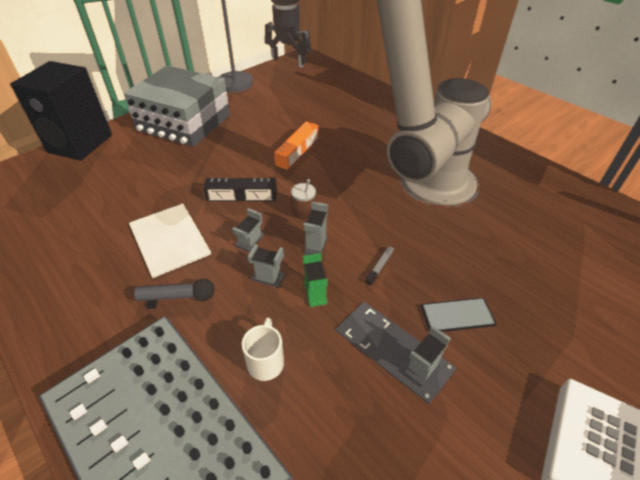

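View pics/top0.png

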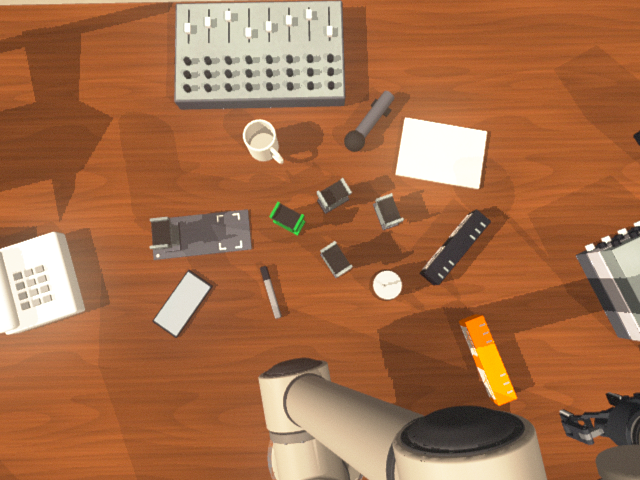

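View pics/wrist0.png

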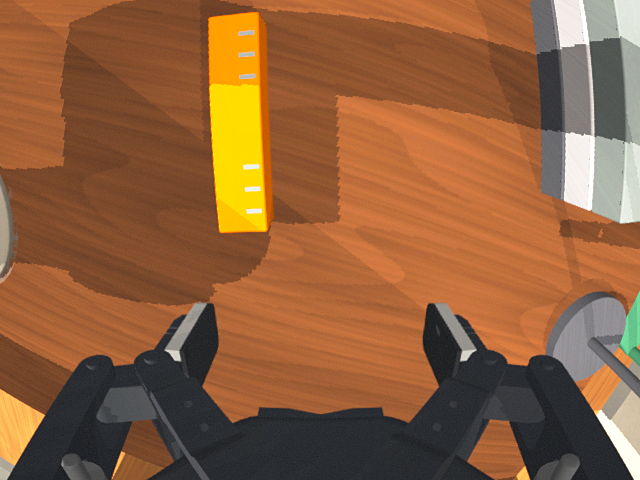

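```bash
cat > h.py <<'E'
import numpy as np,cv2,pickle
from scipy.spatial.transform import Rotation as Ro
def proj(p,X):
    X=np.atleast_2d(X);c=X@np.array(p["R"]).T+np.array(p["t"])
    if p.get("fish"):
        r=np.hypot(c[:,0],c[:,1]);th=np.arctan2(r,c[:,2]);k=p["fx"]*th/np.maximum(r,1e-9)
        return np.c_[p["cx"]+k*c[:,0],p["cy"]+k*c[:,1]]
    return np.c_[p["cx"]+p["fx"]*c[:,0]/c[:,2],p["cy"]+p["fy"]*c[:,1]/c[:,2]]
def ray(p,uv):
    d=np.array([(uv[0]-p["cx"])/p["fx"],(uv[1]-p["cy"])/p["fy"],1.])
    if p.get("fish"):
        r=np.hypot(d[0],d[1]);d=np.array([d[0]/r*np.sin(r),d[1]/r*np.sin(r),np.cos(r)])
    R=np.array(p["R"]);return -R.T@np.array(p["t"]),R.T@d
def onz(p,uv,z):
    o,d=ray(p,uv);return o+d*(z-o[2])/d[2]
def T(x,y,yaw,P,z=0):
    P=np.atleast_2d(P);c,s=np.cos(yaw),np.sin(yaw)
    return P@np.array([[c,s,0],[-s,c,0],[0,0,1]])+[x,y,z]
def box(x0,x1,y0,y1,z0,z1):
    return [[(x0,x1)[i&1],(y0,y1)[i>>1&1],(z0,z1)[i>>2]] for i in range(8)]
ED=[(a,b) for a in range(8) for b in range(8) if a<b and bin(a^b).count("1")==1]
def pillar(h): return [box(-.035,.035,-.02,.02,0,h),box(-.035,-.029,-.02,.02,h,h+.02),box(.029,.035,-.02,.02,h,h+.008)]
BR=[box(-.023,.023,-.1,.1,0,.05)]
MT=[box(-.05,.05,-.12,.12,0,.004),box(-.041,.041,-.096,-.044,.004,.004)]+[[(a,b+.07,c+.004) for a,b,c in q] for q in pillar(.08)]
def draw(im,p,boxes,x,y,yaw,z=0,col=(0,255,255),crop=(0,0),s=1):
    for b in boxes:
        q=(proj(p,T(x,y,yaw,b,z))-np.array(crop)+.5)*s
        for i,j in ED: cv2.line(im,tuple(int(v*8) for v in q[i]),tuple(int(v*8) for v in q[j]),col,1,cv2.LINE_AA,3)
def shot(n):
    from cell import get_image
    p=get_image(n);p["fish"]=n=="wrist";return p
def crop(p,u0,v0,w,h,s):
    return cv2.resize(np.ascontiguousarray(p["img"][v0:v0+h,u0:u0+w,::-1]),None,fx=s,fy=s,interpolation=cv2.INTER_CUBIC)
E
python3 - <<'E'
from h import *
from cell import *
P={n:shot(n) for n in("scene","top")}
pickle.dump(P,open("p0.pkl","wb"))
for n in P:
    for t in("pillar_b","bridge","mount","mark","fixed_seat","pillar_b_back","bridge_face"):
        print(n,t,[(np.round(d["uv"]).tolist(),round(d["score"],2)) for d in search_frame(P[n],t)])
cv2.imwrite("pics/t1.png",crop(P["top"],255,165,160,120,5))
cv2.imwrite("pics/s1.png",crop(P["scene"],195,170,160,120,5))
cv2.imwrite("pics/t2.png",crop(P["top"],140,195,130,75,6))
E
```

```text
scene pillar_b [([250.0, 229.0], 0.97), ([315.0, 227.0], 0.93), ([267.0, 268.0], 0.91), ([316.0, 280.0], 0.91)]
scene bridge [([296.0, 144.0], 0.95), ([238.0, 192.0], 0.56)]
scene mount [([404.0, 350.0], 0.6)]
scene mark [([401.0, 349.0], 0.95)]
scene fixed_seat [([403.0, 348.0], 0.79), ([240.0, 192.0], 0.72)]
scene pillar_b_back [([316.0, 282.0], 0.9), ([270.0, 266.0], 0.62)]
scene bridge_face [([241.0, 189.0], 0.62), ([297.0, 146.0], 0.56)]
top pillar_b [([334.0, 194.0], 0.89), ([287.0, 216.0], 0.84), ([337.0, 258.0], 0.73), ([454.0, 251.0], 0.69)]
top bridge [([487.0, 358.0], 0.93), ([452.0, 246.0], 0.67)]
top mount [([198.0, 234.0], 0.96)]
top mark [([197.0, 234.0], 0.75)]
top fixed_seat [([202.0, 233.0], 0.66)]
top pillar_b_back [([285.0, 219.0], 0.84), ([333.0, 196.0], 0.64)]
top bridge_face [([455.0, 249.0], 0.76), ([487.0, 359.0], 0.73), ([335.0, 258.0], 0.31), ([182.0, 302.0], 0.28)]
```

View pics/t1.png

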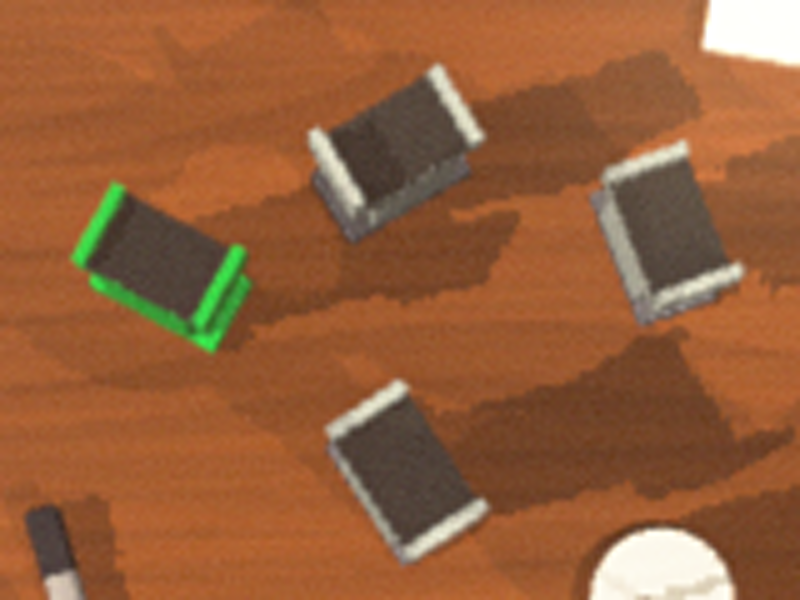

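View pics/s1.png

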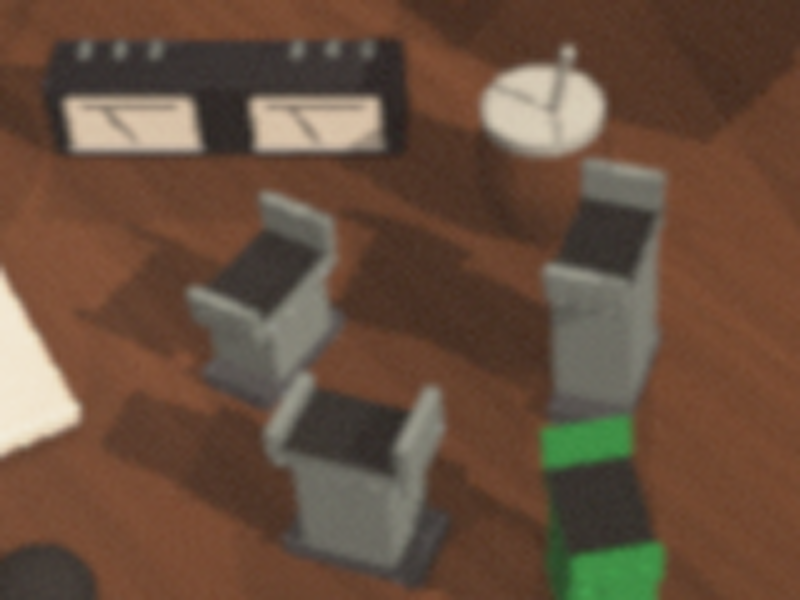

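View pics/t2.png

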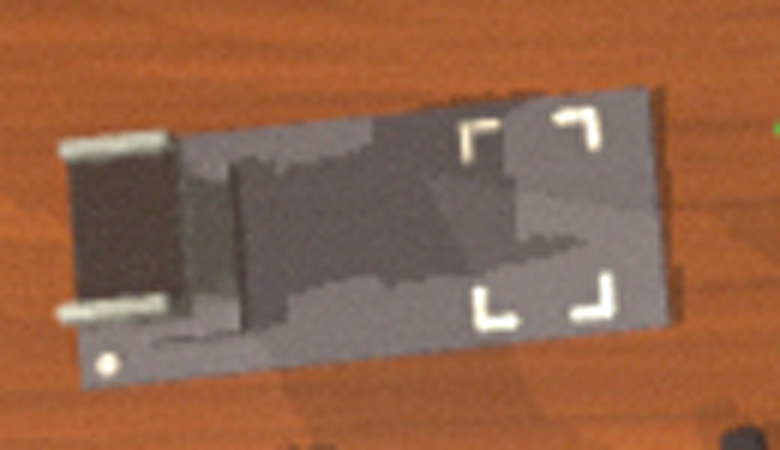

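```bash
python3 - <<'E'
from h import *
P=pickle.load(open("p0.pkl","rb"))
D={"M":[((310,130),(402,460)),((355,212),(440,388)),((440,65),(267,432)),((485,137),(310,375))],
"L":[((605,178),(262,325)),((687,143),(190,290)),((655,305),(333,232)),((743,272),(263,193))],
"T":[((328,430),(630,280)),((403,382),(545,267)),((405,560),(663,172)),((487,508),(585,160))]}
for k in D:
  for a,b in D[k]:
    A=[];B=[]
    for p,uv,o in((P["top"],a,(255,165)),(P["scene"],b,(195,170))):
        c,d=ray(p,(o[0]+uv[0]/5-.5,o[1]+uv[1]/5-.5));d/=np.linalg.norm(d);M=np.eye(3)-np.outer(d,d);A.append(M);B.append(M@c)
    print(k,np.round(np.linalg.solve(sum(A),sum(B))*1000))
E
```

```text
M [609. -14.  97.]
M [571. -33.  99.]
M [640. -74.  88.]
M [605. -92.  86.]
L [ 590. -151.   63.]
L [ 605. -190.   69.]
L [ 529. -172.   72.]
L [ 542. -212.   80.]
T [470. -18. 112.]
T [491. -52. 110.]
T [413. -52. 123.]
T [434. -87. 120.]
```

```bash
python3 - <<'E'
from h import *
P=pickle.load(open("p0.pkl","rb"))
cv2.imwrite("pics/s2.png",crop(P["scene"],330,295,130,110,6))
cv2.imwrite("pics/t3.png",crop(P["top"],410,200,90,90,6))
cv2.imwrite("pics/s3.png",crop(P["scene"],190,160,110,55,7))
E
```

```text
(no output)
```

View pics/s2.png

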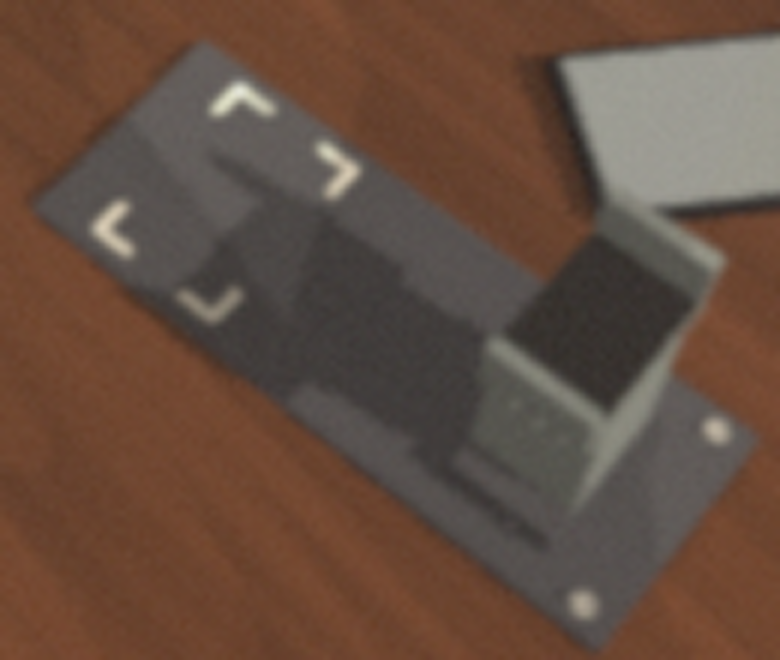

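View pics/t3.png

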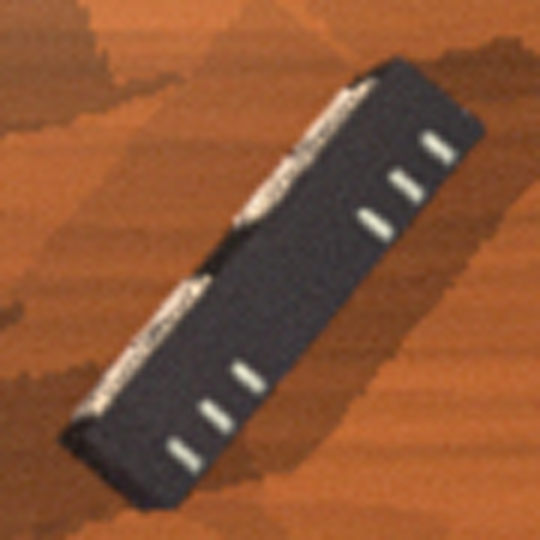

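View pics/s3.png

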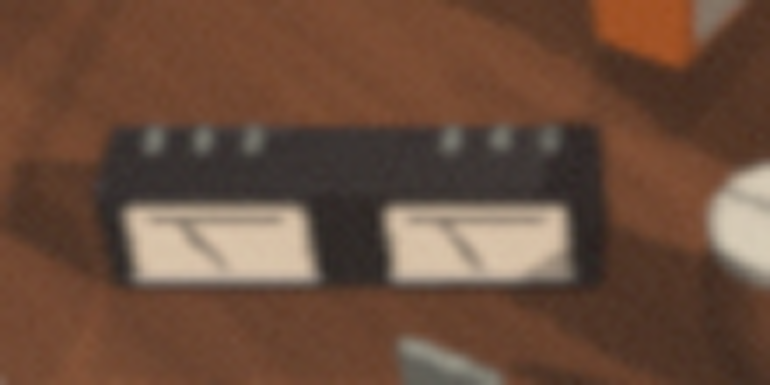

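```bash
cat > fit0.py <<'E'
from h import *
from scipy.optimize import least_squares
P=pickle.load(open("p0.pkl","rb"))
def fit(obs,x0,h0=None):
    def f(v): 
        return np.concatenate([(proj(P[n],T(*v,X))[0]-uv) for n,X,uv in obs])
    r=least_squares(f,x0,loss="soft_l1");return r.x,np.round(r.fun.reshape(-1,2),1).tolist()
def O(n,off,s,l): return [(n,np.array(X,float),np.array([off[0]+u/s-.5,off[1]+v/s-.5])) for X,(u,v) in l]
m=O("top",(140,195),6,[((.05,-.12,.004),(650,88)),((-.05,-.12,.004),(670,325)),((-.05,.12,.004),(83,388)),
 ((.041,-.096,.004),(597,110)),((-.041,-.096,.004),(614,316)),((-.041,-.044,.004),(477,333)),((.041,-.044,.004),(462,125))])
m2=O("scene",(330,295),6,[((.05,-.12,.004),(35,203)),((-.05,-.12,.004),(203,40)),((-.05,.12,.004),(757,437)),((.05,.12,.004),(598,645)),
 ((.041,-.096,.004),(90,230)),((-.041,-.096,.004),(238,80)),((-.041,-.044,.004),(360,172)),((.041,-.044,.004),(212,325)),
 ((-.035,.05,.104),(605,190)),((-.035,.09,.104),(725,262)),((.035,.05,.092),(485,340)),((.035,.09,.092),(612,415))])
b=O("top",(410,200),6,[((.023,-.1,.05),(397,60)),((-.023,-.1,.05),(485,130)),((-.023,.1,.05),(182,505))])
b2=O("scene",(190,160),7,[((-.023,-.1,.05),(115,130)),((-.023,.1,.05),(600,130)),((.023,-.1,.05),(100,195)),((.023,.1,.05),(602,197)),((.023,-.1,0),(112,288)),((.023,.1,0),(602,288))])
q=O("top",(255,165),5,[((-.035,.02,.1),(310,130)),((-.035,-.02,.1),(355,212)),((.035,.02,.088),(440,65)),((.035,-.02,.088),(485,137))])
q2=O("scene",(195,170),5,[((-.035,.02,.1),(402,460)),((-.035,-.02,.1),(440,388)),((.035,.02,.088),(267,432)),((.035,-.02,.088),(310,375))])
R={}
for k,(a,c,x0) in dict(mount=(m,m2,(.5,.3,.1)),bridge=(b,b2,(.52,-.32,.7)),pil=(q,q2,(.606,-.053,-1.08))).items():
    for nm,o in(("top",a),("scene",c),("both",a+c)):
        v,r=fit(o,x0);print(k,nm,np.round(v,4),r)
    R[k]=v
print(T(*R["mount"],[0,-.07,.004]))
pickle.dump(R,open("r0.pkl","wb"))
for n,w in(("top",(140,160,350,130)),("scene",(190,160,270,250))):
    s=2.2;im=crop(P[n],*w,s)
    for k,bx in(("mount",MT),("bridge",BR),("pil",pillar(.08))): draw(im,P[n],bx,*R[k],crop=w[:2],s=s)
    cv2.imwrite(f"pics/ov_{n}.png",im)
E
python3 fit0.py
```

```text
mount top [0.5275 0.2748 0.0795] [[-0.2, -0.0], [-0.0, 0.4], [-0.0, 0.0], [-0.7, 0.8], [-0.7, -0.7], [1.0, -1.4], [0.9, 0.5]]
mount scene [0.5285 0.2735 0.0864] [[-0.5, 0.4], [0.1, -0.3], [0.4, -0.4], [0.1, 0.6], [1.5, -0.2], [0.1, 1.4], [-1.5, -0.5], [0.1, -1.3], [1.6, -1.4], [-0.2, -0.9], [-0.0, 0.9], [-2.8, 2.0]]
mount both [0.5281 0.2739 0.0826] [[0.1, -0.4], [0.4, -0.0], [0.4, -0.1], [-0.4, 0.5], [-0.3, -1.1], [1.4, -1.7], [1.2, 0.2], [-0.2, 0.3], [0.5, -0.3], [0.6, -0.1], [0.2, 0.8], [1.8, -0.3], [0.5, 1.4], [-1.1, -0.5], [0.3, -1.4], [1.9, -1.3], [0.1, -0.7], [0.2, 1.0], [-2.7, 2.1]]
bridge top [ 0.476  -0.3422  0.8499] [[0.0, -0.9], [0.7, -0.3], [-0.7, 2.2]]
bridge scene [ 0.4783 -0.3421  0.8295] [[-0.2, -0.9], [0.7, -0.8], [-1.0, 0.2], [-0.7, 0.0], [0.6, 0.4], [0.5, 0.5]]
bridge both [ 0.4778 -0.3419  0.8362] [[0.4, -1.4], [0.9, -0.6], [-1.4, 1.1], [-0.1, -0.8], [0.8, -1.0], [-0.8, 0.4], [-0.4, -0.2], [0.8, 0.6], [0.8, 0.3]]
pil top [ 0.6057 -0.0531 -1.0648] [[-0.1, 0.7], [-0.1, -0.7], [0.2, -0.1], [0.0, 0.1]]
pil scene [ 0.6074 -0.0521 -1.1187] [[0.4, -0.3], [0.5, 1.5], [-0.3, -0.0], [-0.7, -0.7]]
pil both [ 0.6063 -0.053  -1.0816] [[-0.1, 0.1], [-0.4, -1.2], [0.3, -0.3], [-0.0, 0.1], [1.1, -1.1], [0.5, 0.6], [-0.1, 0.0], [-1.1, -0.9]]
[[0.53387731 0.20410393 0.004     ]]
```

```bash
python3 - <<'E'
import cv2,numpy as np
a=cv2.imread("pics/ov_top.png");b=cv2.imread("pics/ov_scene.png");print(a.shape,b.shape)
E
```

```text
(286, 770, 3) (550, 594, 3)
```

View pics/ov_top.png

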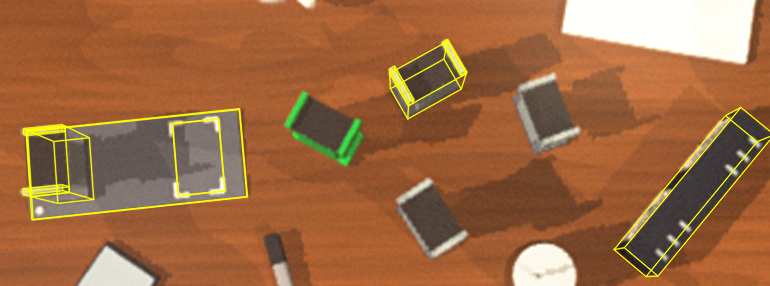

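View pics/ov_scene.png

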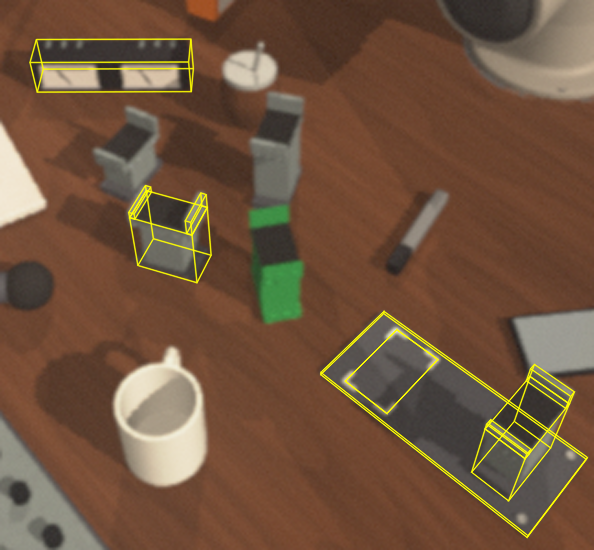

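```bash
cat > go.py <<'E'
from h import *
from cell import *
def go(x,y,z,psi,s=None):
    s=s or state();R=Ro.from_rotvec(s["ee_rot"]);d=R.inv().apply(np.array([x,y,z])-s["eef_pos"])*1000
    c,sn=np.cos(psi),np.sin(psi);Rt=Ro.from_matrix(np.array([[c,sn,0],[sn,-c,0],[0,0,-1]]))
    print("t",round(s["time_s"],2),"pos",np.round(s["eef_pos"],4),"shift",np.round(d,1),"turn",np.round((R.inv()*Rt).as_rotvec(),3),"w",round(s["width"],4),"q",np.round(s["q"],2),"F",np.round(s["contact_force"],1))
E
python3 - <<'E'
from go import *
go(.606,-.053,.25,2.06)
R=pickle.load(open("r0.pkl","rb"));print(R)
p=shot("wrist");s=state();C=-np.array(p["R"]).T@p["t"];print(Ro.from_rotvec(s["ee_rot"]).inv().apply(C-s["eef_pos"]))
E
```

```text
t 0.95 pos [ 0.1596 -0.5002  0.2313] shift [ 561.2 -290.3  -18.7] turn [ 0.     0.    -1.751] w 0.0852 q [-1.41  0.34  1.52 -0.    1.28 -0.15] F [0.1 0.7 0. ]
{'mount': array([0.52809955, 0.27386508, 0.08263339]), 'bridge': array([ 0.4778494 , -0.34193779,  0.83617964]), 'pil': array([ 0.6063487 , -0.05301577, -1.0816042 ])}
[ 7.58520960e-02 -9.95639006e-05 -1.42408208e-01]
```

Candidates. Pillar_b: (335,195) in the top view has its lips at about 98 and 87 mm, so its seat is at 80 mm, and I choose it. (388,212) comes out at 60 mm, (337,260) at 100 mm, and (288,218) is green. Bridge: the black one at (455,247) is chosen; the one at (488,358) is orange. The overlay crops confirm both choices.

Request:
drive_tool(series=[40,-20,-2,0,0,-0.0,-1,40,-21,-2,0,0,0,-1,40,-21,-2,0,0,0,-1,40,-21,-2,0,0,0,-1,40,-21,-2,0,0,0,-1,40,-21,-2,0,0,0,-1,40,-21,-2,0,0,0,-1,40,-21,-2,0,0,0,-1], grip_force=60)

```text
time_s: 1.8
eef_pos: [0.4148, -0.2423, 0.2476]
ee_rot: [3.104, 0.483, 0.001]
contact_force: [1.0, -0.9, 0.2]
width: 0.0859
```

Request:
drive_tool(series=[40,-21,0,0,0,0,-1,40,-21,0,0,0,0,-1,40,-21,0,0,0,0,-1,40,-21,0,0,0,0,-1,40,-21,0,0,0,0,-1,40,-20,0,0,0,0,-1,0,0,0,0,0,-0.14,-1,0,0,0,0,0,-0.14,-1])

```text
time_s: 2.6
eef_pos: [0.605, -0.0503, 0.2465]
ee_rot: [-3.002, -0.924, 0.001]
contact_force: [-0.5, 0.2, 0.4]
width: 0.085
```

Request:
drive_tool(series=[0,0,0,0,0,-0.14,-1,0,0,0,0,0,-0.14,-1,0,0,0,0,0,-0.14,-1,0,0,0,0,0,-0.14,-1,0,0,0,0,0,-0.14,-1,0,0,0,0,0,-0.14,-1,0,0,0,0,0,-0.14,-1,0,0,0,0,0,-0.14,-1])

```text
time_s: 3.4
eef_pos: [0.6043, -0.0518, 0.2472]
ee_rot: [-2.056, -2.375, 0.0]
contact_force: [-0.2, -0.1, -0.1]
width: 0.0854
```

Request:
drive_tool(series=[0,0,0,0,0,-0.14,-1,0,0,0,0,0,-0.14,-1,0,0,0,0,0,-0.07,-1,0,0,0,0,0,0,-1,0,0,0,0,0,0,-1])

```text
time_s: 3.9
eef_pos: [0.6043, -0.0518, 0.2472]
ee_rot: [-1.622, -2.691, 0.0]
contact_force: [-1.1, 0.6, 0.3]
width: 0.0854
```

```bash
python3 - <<'E'
from go import *
go(.6063,-.053,.045,2.06)
p=shot("wrist");pickle.dump(p,open("w1.pkl","wb"))
im=np.ascontiguousarray(p["img"][:,:,::-1]);R=pickle.load(open("r0.pkl","rb"))
draw(im,p,pillar(.08),*R["pil"]);cv2.imwrite("pics/w1.png",im)
E
```

```text
t 3.9 pos [ 0.6043 -0.0518  0.2472] shift [ -2.    1.2 202.2] turn [-0.     0.    -0.003] w 0.0854 q [-0.21  0.48  1.26 -0.    1.4  -0.7 ] F [-1.1  0.6  0.3]
```

View pics/w1.png

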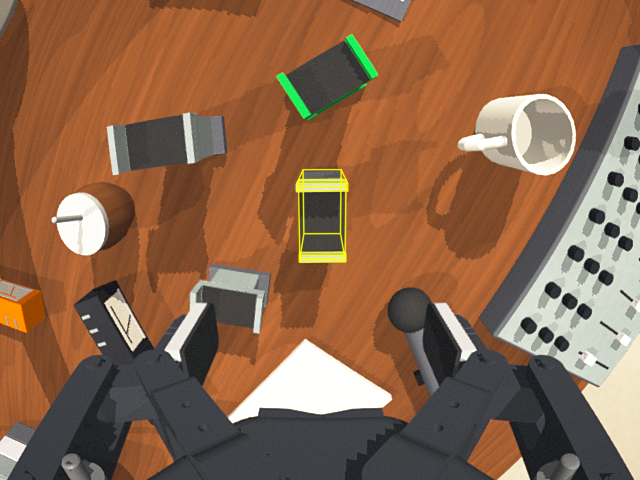

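```bash
python3 - <<'E'
from h import *
p=pickle.load(open("w1.pkl","rb"));R=pickle.load(open("r0.pkl","rb"))
w=(270,145,100,130);a=crop(p,*w,4);b=a.copy();draw(b,p,pillar(.08),*R["pil"],crop=w[:2],s=4)
cv2.imwrite("pics/w1c.png",np.hstack([a,b]))
E
```

```text
(no output)
```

View pics/w1c.png

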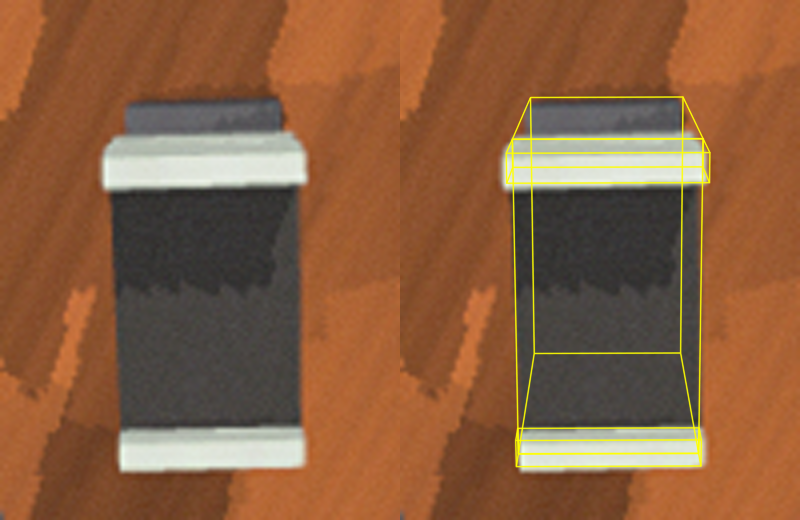

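Request:
drive_tool(series=[-2,1,30,0,0,-0.02,-1,0,0,35,0,0,0,-1,0,0,35,0,0,0,-1,0,0,30,0,0,0,-1,0,0,25,0,0,0,-1,0,0,25,0,0,0,-1,0,0,22,0,0,0,-1,0,0,0,0,0,0,-1])

```text
time_s: 4.75
eef_pos: [0.6041, -0.0527, 0.0422]
ee_rot: [-1.591, -2.702, 0.003]
contact_force: [0.1, -0.1, -0.1]
width: 0.0851
```

Request:
drive_tool(series=[0,0,0,0,0,0,0.2,0,0,0,0,0,0,0.4,0,0,0,0,0,0,1,0,0,0,0,0,0,1,0,0,0,0,0,0,1,0,0,0,0,0,0,1,0,0,0,0,0,0,1])

```text
time_s: 5.45
eef_pos: [0.6069, -0.0534, 0.0469]
ee_rot: [1.591, 2.706, 0.001]
contact_force: [-1.6, -0.4, 6.8]
width: 0.0393
```

```bash
python3 - <<'E'
from go import *
go(.6063,-.053,.045,2.08)
p=shot("wrist");cv2.imwrite("pics/w2.png",p["img"][:,:,::-1])
E
```

```text
t 5.45 pos [ 0.6069 -0.0534  0.0469] shift [ 0.7 -0.3  1.9] turn [ 0.002  0.002 -0.001] w 0.0393 q [-0.21  0.68  1.5  -0.    0.96 -0.72] F [-1.6 -0.4  6.8]
```

View pics/w2.png

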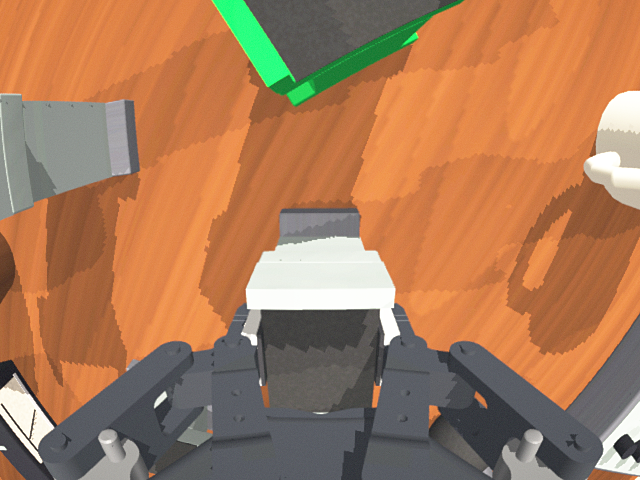

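Pillar_b is held, with a width of 39 mm and its tall lip toward the top of the picture, in front of the fingers at (320,280). Lifting it now.

Request:
drive_tool(series=[0,0,-5,0,0,0,1,0,0,-15,0,0,0,1,0,0,-25,0,0,0,1,0,0,-30,0,0,0,1,0,0,-30,0,0,0,1,0,0,-30,0,0,0,1,0,0,-15,0,0,0,1,0,0,0,0,0,0,1])

```text
time_s: 6.3
eef_pos: [0.6071, -0.0532, 0.1977]
ee_rot: [1.59, 2.705, 0.002]
contact_force: [0.7, -0.4, -4.4]
width: 0.0394
```

```bash
python3 - <<'E'
from go import *
R=pickle.load(open("r0.pkl","rb"));m=T(*R["mount"],[0,-.07,.004])[0];print(m)
go(m[0],m[1],.2,2.08+.0826+1.062)
p=shot("wrist");cv2.imwrite("pics/w3.png",p["img"][:,:,::-1])
E
```

```text
[0.53387731 0.20410393 0.004     ]
t 6.3 pos [ 0.6071 -0.0532  0.1977] shift [260.4  61.2  -2.8] turn [ 1.000e-03  4.000e-03 -1.146e+00] w 0.0394 q [-0.21  0.52  1.33 -0.    1.28 -0.72] F [ 0.7 -0.4 -4.4]
```

View pics/w3.png

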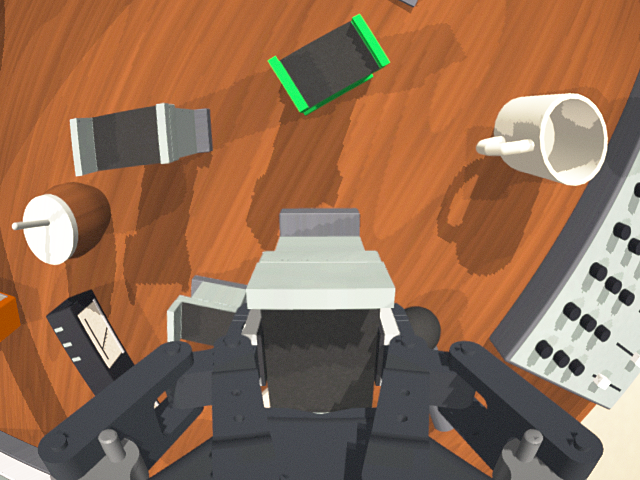

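```bash
cat > held.py <<'E'
from go import *
def held(p,s,ox,oy,oz,dyaw,boxes,w,sc,fn,axis=np.pi):
    # object frame in tool: origin (ox,oy,oz) in tool mm; object z=-tool z ; object x at angle axis in tool
    R=Ro.from_rotvec(s["ee_rot"]);im=crop(p,*w,sc)
    for b in boxes:
        b=np.array(b,float);c,sn=np.cos(axis+dyaw),np.sin(axis+dyaw)
        X=np.c_[b[:,0]*c+b[:,1]*sn+ox, b[:,0]*sn-b[:,1]*c+oy, -b[:,2]+oz]
        q=(proj(p,R.apply(X)+s["eef_pos"])-np.array(w[:2])+.5)*sc
        for i,j in ED: cv2.line(im,tuple(int(v*8) for v in q[i]),tuple(int(v*8) for v in q[j]),(0,0,255),1,cv2.LINE_AA,3)
    cv2.imwrite(fn,im)
E
python3 - <<'E'
from held import *
p=shot("wrist");s=state()
held(p,s,0,0,.047,0,pillar(.08),(220,190,200,150),4,"pics/h1.png")
E
```

```text
(no output)
```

View pics/h1.png

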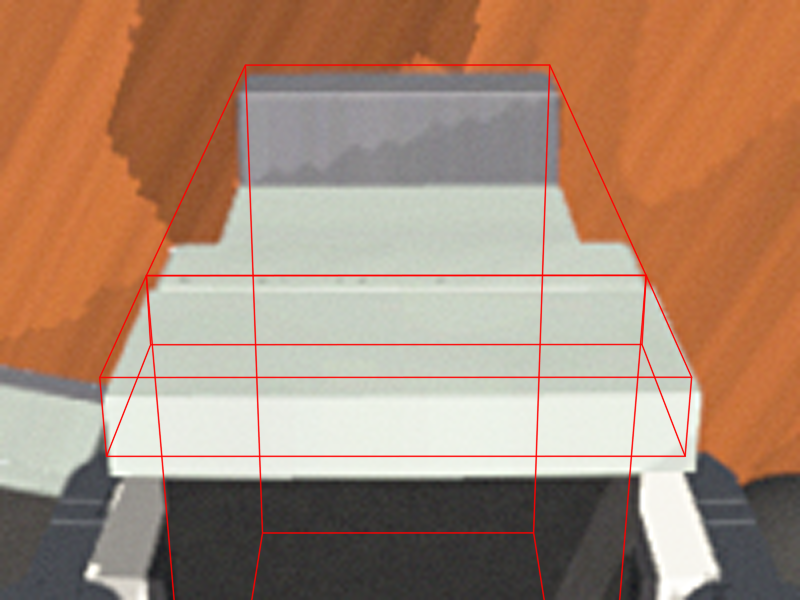

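Request:
drive_tool(series=[0,0,-1,0,0,-0.14,1,0,0,0,0,0,-0.14,1,0,0,0,0,0,-0.14,1,0,0,0,0,0,-0.14,1,0,0,0,0,0,-0.14,1,0,0,0,0,0,-0.14,1,0,0,0,0,0,-0.14,1,0,0,0,0,0,-0.14,1])

```text
time_s: 7.2
eef_pos: [0.6051, -0.0528, 0.1939]
ee_rot: [0.099, -3.136, -0.002]
contact_force: [0.2, -0.2, -4.2]
width: 0.0389
```

Request:
drive_tool(series=[0,0,-2,0,0,-0.026,1,0,0,0,0,0,0,1])

```text
time_s: 7.4
eef_pos: [0.6057, -0.053, 0.1972]
ee_rot: [0.127, -3.137, -0.001]
contact_force: [0.3, -0.9, -4.1]
width: 0.0392
```

```bash
python3 - <<'E'
from go import *
go(.53388,.2041,.2,3.2246)
E
```

```text
t 7.4 pos [ 0.6057 -0.053   0.1972] shift [ 50.9 262.   -2.5] turn [ 0.001 -0.002 -0.002] w 0.0392 q [-0.21  0.52  1.33 -0.    1.29 -1.86] F [ 0.3 -0.9 -4.1]
```

Request:
drive_tool(series=[6,20,-1,0,0,0,1,7,38,-1,0,0,0,1,7,40,0,0,0,0,1,7,40,0,0,0,0,1,7,40,0,0,0,0,1,7,40,0,0,0,0,1,6,30,0,0,0,0,1,4,14,0,0,0,0,1])

```text
time_s: 8.2
eef_pos: [0.5318, 0.2069, 0.2001]
ee_rot: [0.132, -3.138, -0.001]
contact_force: [0.4, 0.1, -5.1]
width: 0.0391
```

Request:
drive_tool(series=[0,0,0,0,0,0,1,0,0,0,0,0,0,1])

```text
time_s: 8.4
eef_pos: [0.5335, 0.2034, 0.2002]
ee_rot: [0.13, -3.139, 0.001]
contact_force: [0.1, -0.7, -4.0]
width: 0.0392
```

```bash
python3 - <<'E'
from go import *
R=pickle.load(open("r0.pkl","rb"))
go(.53388,.2041,.2,3.2246)
p=shot("wrist");im=np.ascontiguousarray(p["img"][:,:,::-1]);cv2.imwrite("pics/w4r.png",im)
draw(im,p,MT,*R["mount"]);cv2.imwrite("pics/w4.png",im)
p=shot("top");cv2.imwrite("pics/t4.png",p["img"][:,:,::-1])
E
```

```text
t 8.4 pos [0.5335 0.2034 0.2002] shift [-0.5  0.6  0.2] turn [-0.001 -0.    -0.   ] w 0.0392 q [ 0.23  0.45  1.44 -0.    1.25 -1.42] F [ 0.1 -0.7 -4. ]
```

View pics/w4.png

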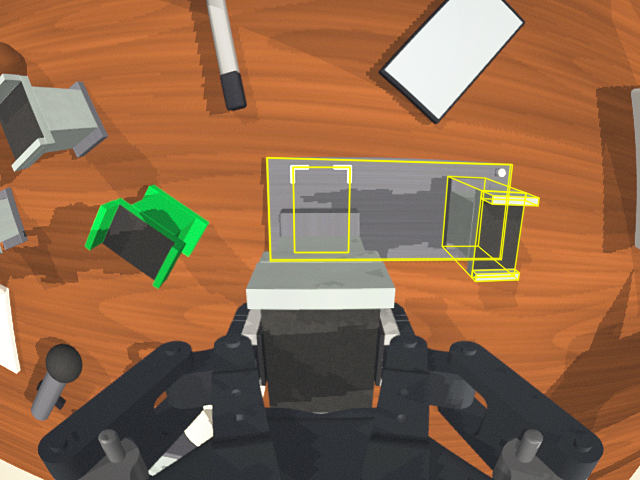

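```bash
python3 - <<'E'
from h import *
a=cv2.imread("pics/w4r.png")[140:300,255:555];b=cv2.imread("pics/w4.png")[140:300,255:555]
k=lambda i:cv2.resize(i,None,fx=2.6,fy=1.85*1.0,interpolation=cv2.INTER_CUBIC) if 0 else cv2.resize(i,None,fx=1.85*1.4,fy=1.85,interpolation=cv2.INTER_CUBIC)
cv2.imwrite("pics/w4c.png",np.vstack([k(a),k(b)]))
E
```

```text
(no output)
```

View pics/w4c.png

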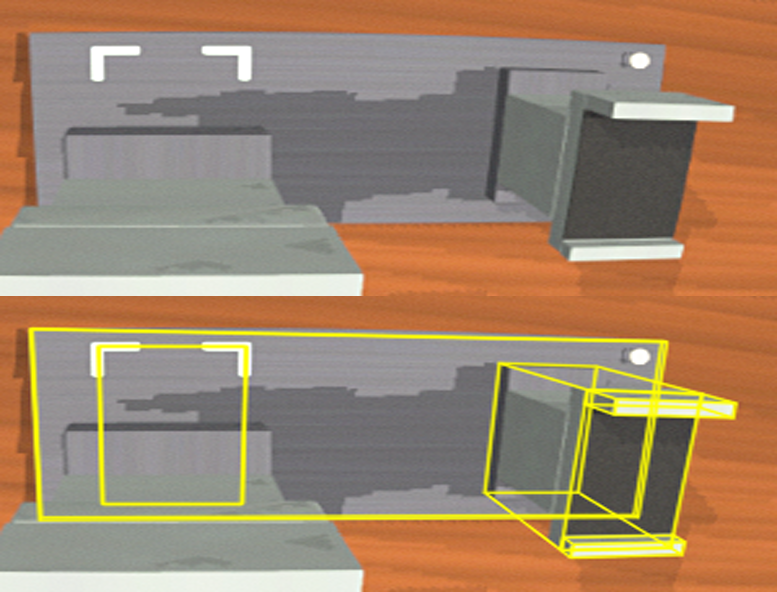

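Request:
drive_tool(series=[1,1,15,0,0,0,1,0,0,25,0,0,0,1,0,0,30,0,0,0,1,0,0,30,0,0,0,1,0,0,20,0,0,0,1,0,0,12,0,0,0,1,0,0,6,0,0,0,1,0,0,0,0,0,0,1])

```text
time_s: 9.3
eef_pos: [0.5328, 0.2041, 0.0621]
ee_rot: [0.129, -3.139, 0.0]
contact_force: [-0.3, 0.4, -4.5]
width: 0.0393
```

Request:
drive_tool(series=[0,0,2,0,0,0,1,0,0,1,0,0,0,1,0,0,1,0,0,0,1,0,0,1,0,0,0,1,0,0,0,0,0,0,1])

```text
time_s: 9.8
eef_pos: [0.5325, 0.2047, 0.0573]
ee_rot: [-0.131, 3.139, -0.0]
contact_force: [-0.7, 0.6, -4.1]
width: 0.0394
```

```bash
python3 - <<'E'
from go import *
go(.5327,.2040,.051,3.2246)
p=shot("wrist");cv2.imwrite("pics/w5.png",p["img"][:,:,::-1])
p=shot("scene");cv2.imwrite("pics/s5.png",crop(p,320,280,150,120,5))
E
```

```text
t 9.8 pos [0.5325 0.2047 0.0573] shift [-0.1 -0.7  6.4] turn [-0.  0.  0.] w 0.0394 q [ 0.23  0.61  1.61 -0.    0.92 -1.42] F [-0.7  0.6 -4.1]
```

View pics/w5.png

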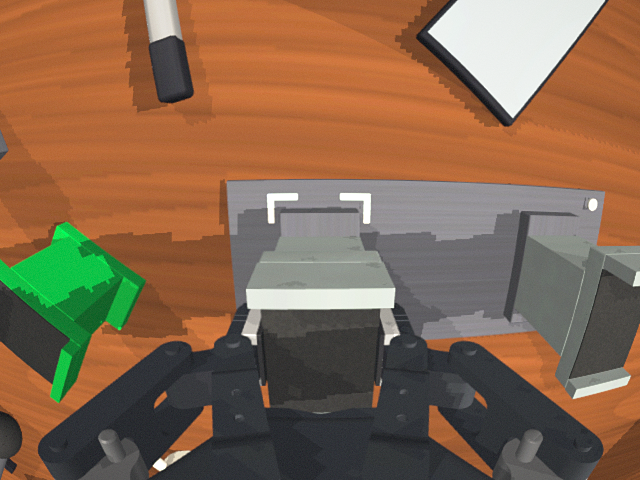

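View pics/s5.png

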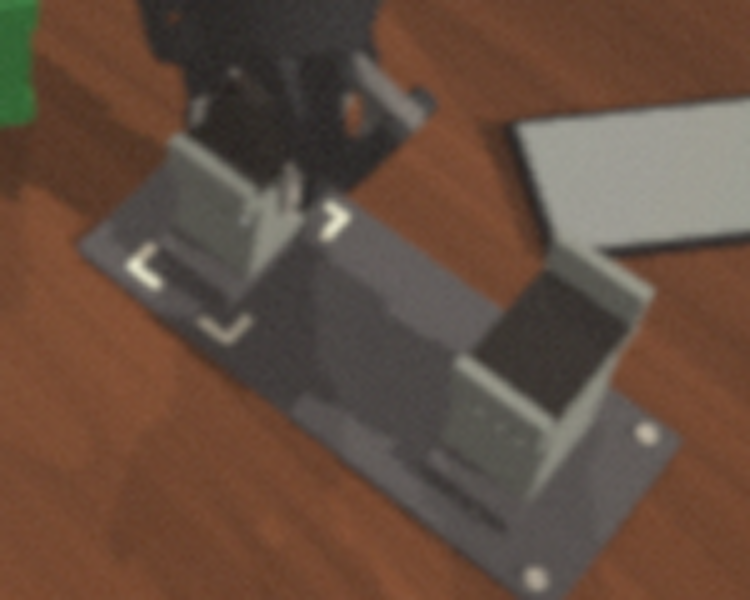

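Request:
drive_tool(series=[0,0,2,0,0,0,1,0,0,1,0,0,0,1,0,0,1,0,0,0,1,0,0,1,0,0,0,1,0,0,0,0,0,0,1])

```text
time_s: 10.4
eef_pos: [0.5324, 0.2046, 0.052]
ee_rot: [0.131, -3.138, 0.0]
contact_force: [0.9, 0.6, -4.5]
width: 0.0394
```

Request:
drive_tool(series=[0,0,1,0,0,0,1,0,0,0.5,0,0,0,1,0,0,0,0,0,0,1])

```text
time_s: 10.7
eef_pos: [0.5325, 0.2047, 0.051]
ee_rot: [-0.131, 3.139, -0.0]
contact_force: [-0.0, -0.5, -0.9]
width: 0.0392
```

Request:
drive_tool(series=[0,0,0.5,0,0,0,1,0,0,0,0,0,0,1])

```text
time_s: 10.9
eef_pos: [0.5325, 0.2047, 0.0509]
ee_rot: [-0.131, 3.138, -0.0]
contact_force: [-3.0, -1.7, 5.0]
width: 0.0395
```

```bash
python3 - <<'E'
from go import *
go(.5327,.2040,.051,3.2246)
p=shot("wrist");cv2.imwrite("pics/w6.png",crop(p,220,160,200,150,4))
E
```

```text
t 10.9 pos [0.5325 0.2047 0.0509] shift [-0.1 -0.7 -0.1] turn [-0.  0.  0.] w 0.0395 q [ 0.23  0.62  1.61 -0.    0.91 -1.42] F [-3.  -1.7  5. ]
```

View pics/w6.png

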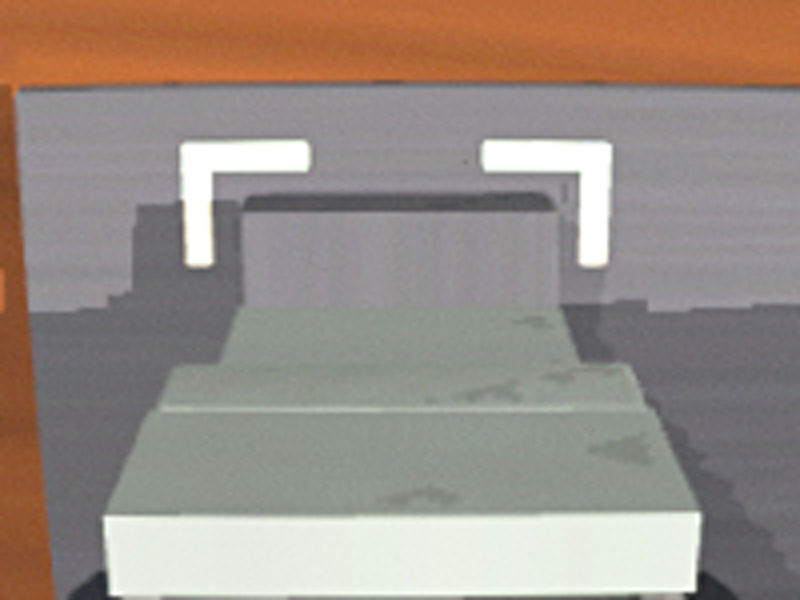

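Request:
drive_tool(series=[0,0,0,0,0,0,0.2,0,0,0,0,0,0,-0.2,0,0,0,0,0,0,-0.6,0,0,0,0,0,0,-1,0,0,0,0,0,0,-1,0,0,0,0,0,0,-1])

```text
time_s: 11.55
eef_pos: [0.5325, 0.2047, 0.0502]
ee_rot: [-0.131, 3.139, -0.0]
contact_force: [-0.0, 0.8, 0.0]
width: 0.0858
```

Request:
drive_tool(series=[0,0,-5,0,0,0,-1,0,0,-20,0,0,0,-1,0,0,-30,0,0,0,-1,0,0,-40,0,0,0,-1,0,0,-40,0,0,0,-1,0,0,-40,0,0,0,-1,0,0,-20,0,0,0,-1,0,0,0,0,0,0,-1])

```text
time_s: 12.35
eef_pos: [0.5339, 0.2051, 0.2493]
ee_rot: [-0.13, 3.131, 0.002]
contact_force: [-0.0, 0.5, -0.7]
width: 0.0851
```

```bash
python3 - <<'E'
from go import *
R=pickle.load(open("r0.pkl","rb"))
go(.4778,-.3419,.25,2.407)
p=shot("wrist");im=np.ascontiguousarray(p["img"][:,:,::-1]);im2=im.copy()
pickle.dump(p,open("w7.pkl","wb"))
draw(im,p,MT,*R["mount"]);m=T(*R["mount"],[0,-.07,.004])[0]
draw(im,p,pillar(.08),m[0],m[1],R["mount"][2],.004,(0,0,255))
w=slice(120,330),slice(240,530)
cv2.imwrite("pics/w7.png",np.vstack([cv2.resize(i[w],None,fx=1.4,fy=1.4,interpolation=2) for i in(im2,im)]))
E
```

```text
t 12.35 pos [0.5339 0.2051 0.2493] shift [ 101.4 -540.4   -2.1] turn [0.004 0.007 0.818] w 0.0851 q [ 0.23  0.41  1.37 -0.    1.35 -1.42] F [-0.   0.5 -0.7]
```

View pics/w7.png

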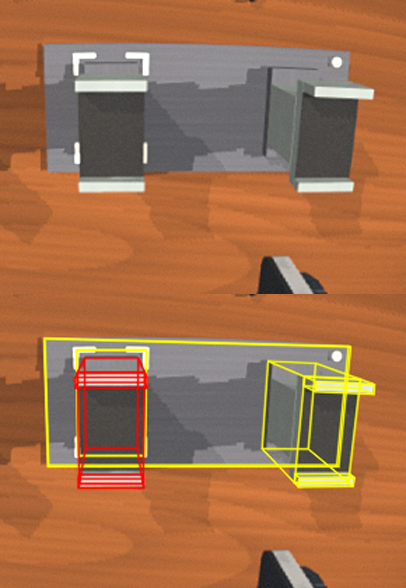

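Request:
drive_tool(series=[5,-25,0,0,0,0,-1,9,-46,0,0,0,0,-1,9,-46,0,0,0,0,-1,9,-46,0,0,0,0,-1,9,-46,0,0,0,0,-1,9,-46,0,0,0,0,-1,9,-46,0,0,0,0,-1,9,-46,0,0,0,0,-1])

```text
time_s: 13.2
eef_pos: [0.4922, -0.1482, 0.2435]
ee_rot: [0.13, -3.136, -0.002]
contact_force: [0.3, -0.7, 0.1]
width: 0.0857
```

Request:
drive_tool(series=[9,-46,0,0,0,0,-1,9,-46,0,0,0,0,-1,9,-46,0,0,0,0,-1,6,-34,0,0,0,0,-1,0,-20,0,0,0,0.14,-1,0,0,0,0,0,0.14,-1,0,0,0,0,0,0.14,-1,0,0,0,0,0,0.14,-1])

```text
time_s: 14.0
eef_pos: [0.4758, -0.3406, 0.243]
ee_rot: [-0.751, -3.047, -0.003]
contact_force: [-0.3, -0.1, -0.4]
width: 0.0856
```

Request:
drive_tool(series=[0,0,0,0,0,0.14,-1,0,0,0,0,0,0.118,-1,0,0,0,0,0,0,-1,0,0,0,0,0,0,-1])

```text
time_s: 14.4
eef_pos: [0.4763, -0.3405, 0.244]
ee_rot: [-1.123, -2.932, -0.001]
contact_force: [0.2, 0.0, -0.1]
width: 0.0855
```

```bash
python3 - <<'E'
from go import *
R=pickle.load(open("r0.pkl","rb"))
go(.4778,-.3419,.014,2.407)
p=shot("wrist");im=np.ascontiguousarray(p["img"][:,:,::-1]);im2=im.copy()
pickle.dump(p,open("w8.pkl","wb"));cv2.imwrite("pics/w8r.png",im2)
draw(im,p,BR,*R["bridge"]);cv2.imwrite("pics/w8.png",im)
E
```

```text
t 14.4 pos [ 0.4763 -0.3405  0.244 ] shift [ -2.6  -0.  230. ] turn [-0.    -0.002  0.003] w 0.0855 q [-0.75  0.45  1.33 -0.    1.37 -1.59] F [ 0.2  0.  -0.1]
```

View pics/w8.png

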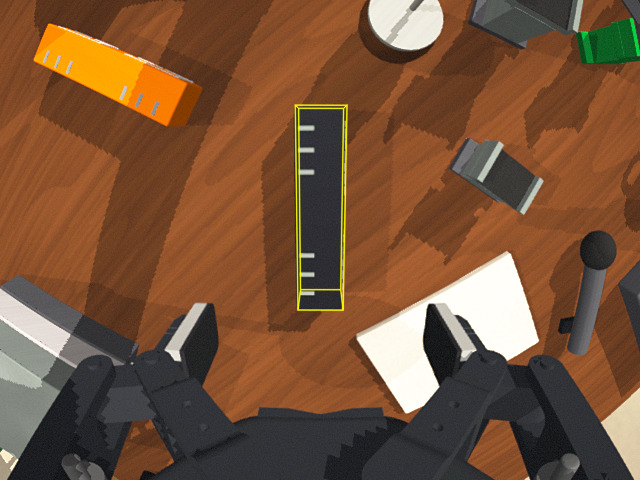

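```bash
python3 - <<'E'
from h import *
a=[cv2.resize(cv2.imread(f"pics/{n}.png")[90:325,270:375],None,fx=3.6,fy=2.5,interpolation=2) for n in("w8r","w8")]
cv2.imwrite("pics/w8c.png",np.hstack(a))
E
```

```text
(no output)
```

View pics/w8c.png

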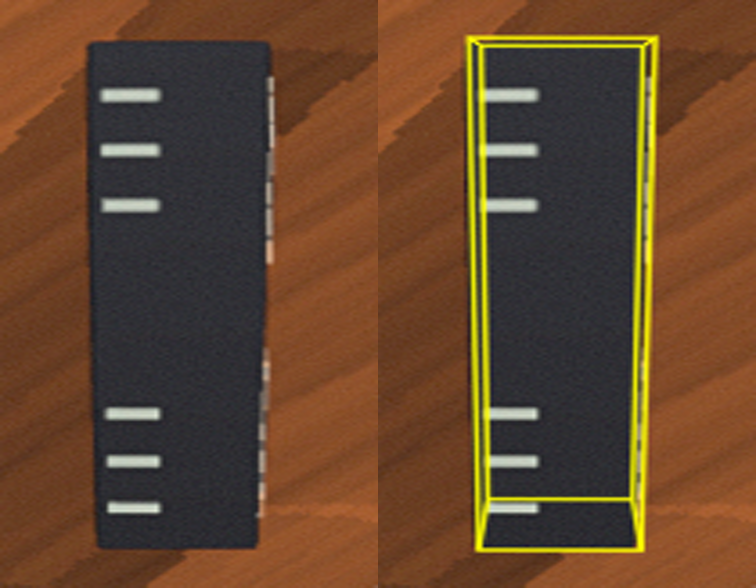

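Request:
drive_tool(series=[-3,-1,30,0,0,0.003,-1,0,0,40,0,0,0,-1,0,0,40,0,0,0,-1,0,0,40,0,0,0,-1,0,0,30,0,0,0,-1,0,0,25,0,0,0,-1,0,0,15,0,0,0,-1,0,0,10,0,0,0,-1])

```text
time_s: 15.25
eef_pos: [0.4775, -0.343, 0.0135]
ee_rot: [-1.129, -2.929, -0.001]
contact_force: [0.3, -0.3, 0.3]
width: 0.0856
```

Request:
drive_tool(series=[0,0,0,0,0,0,-1,0,0,0,0,0,0,-0.4,0,0,0,0,0,0,0,0,0,0,0,0,0,0.3,0,0,0,0,0,0,1,0,0,0,0,0,0,1,0,0,0,0,0,0,1,0,0,0,0,0,0,1])

```text
time_s: 16.05
eef_pos: [0.4787, -0.3443, 0.0166]
ee_rot: [1.132, 2.928, -0.002]
contact_force: [-1.1, -0.1, 6.2]
width: 0.0453
```

```bash
python3 - <<'E'
from go import *
go(.4778,-.3419,.014,2.407)
E
```

```text
t 16.05 pos [ 0.4787 -0.3443  0.0166] shift [2.2 1.1 2.5] turn [-0.     0.002 -0.003] w 0.0453 q [-0.75  0.7   1.58 -0.    0.86 -1.59] F [-1.1 -0.1  6.2]
```

Request:
drive_tool(series=[0,0,-5,0,0,0,1,0,0,-15,0,0,0,1,0,0,-30,0,0,0,1,0,0,-35,0,0,0,1,0,0,-35,0,0,0,1,0,0,-35,0,0,0,1,0,0,-25,0,0,0,1,0,0,-10,0,0,0,1])

```text
time_s: 16.85
eef_pos: [0.4787, -0.3439, 0.2077]
ee_rot: [1.131, 2.927, -0.002]
contact_force: [0.3, -0.0, -5.2]
width: 0.0451
```

Request:
drive_tool(series=[0,0,-5,0,0,0,1,0,0,0,0,0,0,1,0,0,0,0,0,0,1])

```text
time_s: 17.15
eef_pos: [0.4776, -0.3431, 0.2085]
ee_rot: [-1.132, -2.927, -0.002]
contact_force: [0.5, -0.6, -5.5]
width: 0.0449
```

```bash
python3 - <<'E'
from held import *
s=state();p=shot("wrist");pickle.dump((p,s),open("w9.pkl","wb"))
cv2.imwrite("pics/w9r.png",p["img"][:,:,::-1])
held(p,s,.002,0,.0166,0,BR,(220,60,200,280),2.8,"pics/w9.png",axis=np.pi/2)
R=pickle.load(open("r0.pkl","rb"))
go(R["mount"][0],R["mount"][1],.2,1.654)
E
```

```text
t 17.2 pos [ 0.4776 -0.3431  0.2085] shift [377.6 490.5   9.7] turn [-0.001 -0.003  0.75 ] w 0.045 q [-0.75  0.48  1.38 -0.    1.29 -1.59] F [ 0.1 -0.6 -4.9]
```

View pics/w9r.png

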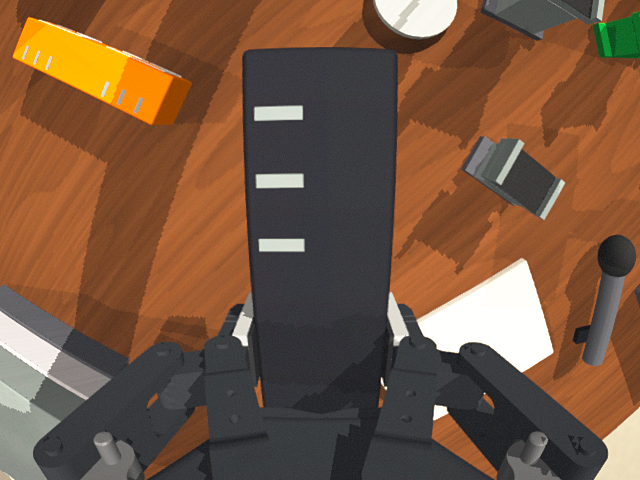

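View pics/w9.png

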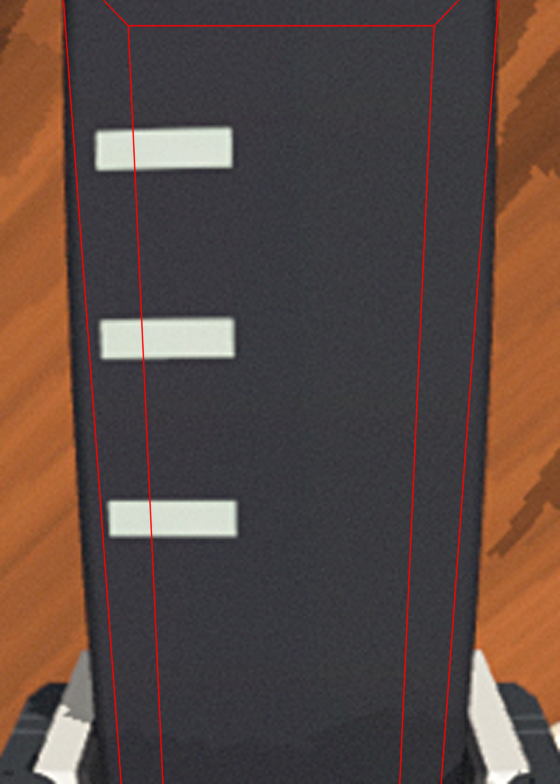

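```bash
python3 - <<'E'
from held import *
p,s=pickle.load(open("w9.pkl","rb"));R=Ro.from_rotvec(s["ee_rot"])
for oz in(.0166,.0136):
 for ox in(0,.002,.004):
  X=np.array([[ox+.1,-.023,oz-.05],[ox+.1,.023,oz-.05],[ox+.1,0,oz-.05]])
  print(oz,ox,np.round(proj(p,R.apply(X)+s["eef_pos"]),1).tolist())
cv2.imwrite("pics/w9c.png",crop(p,230,30,180,110,4))
E
```

```text
0.0166 0 [[240.7, 49.7], [398.6, 49.7], [319.7, 47.0]]
0.0166 0.002 [[240.8, 43.3], [398.6, 43.3], [319.7, 40.5]]
0.0166 0.004 [[240.9, 37.0], [398.5, 36.9], [319.7, 34.1]]
0.0136 0 [[238.6, 47.7], [400.8, 47.7], [319.7, 44.7]]
0.0136 0.002 [[238.7, 41.1], [400.7, 41.1], [319.7, 38.1]]
0.0136 0.004 [[238.7, 34.6], [400.6, 34.6], [319.7, 31.5]]
```

View pics/w9c.png

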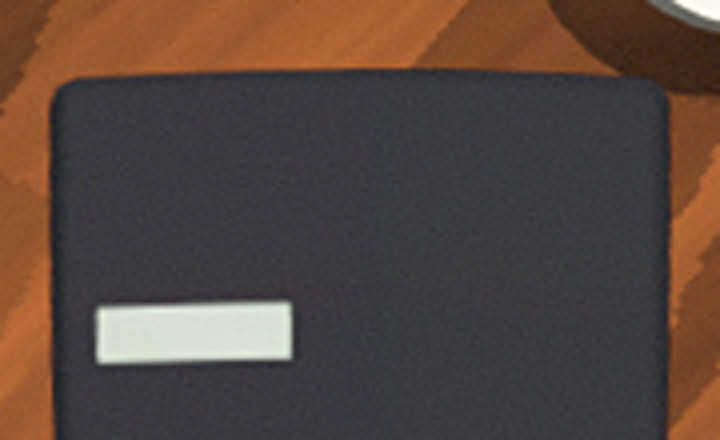

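Request:
drive_tool(series=[0,0,0,0,0,0.1,1,0,0,0,0,0,0.14,1,0,0,0,0,0,0.14,1,0,0,0,0,0,0.14,1,0,0,0,0,0,0.14,1,0,0,0,0,0,0.09,1,0,0,0,0,0,0,1,0,0,0,0,0,0,1])

```text
time_s: 18.0
eef_pos: [0.478, -0.3434, 0.2094]
ee_rot: [-2.123, -2.313, 0.0]
contact_force: [0.1, -0.1, -4.4]
width: 0.0451
```

```bash
python3 - <<'E'
from go import *
R=pickle.load(open("r0.pkl","rb"))
go(R["mount"][0],R["mount"][1],.21,1.654)
E
```

```text
t 18.0 pos [ 0.478  -0.3434  0.2094] shift [610.7 102.7  -0. ] turn [-0.001 -0.001  0.002] w 0.0451 q [-0.75  0.48  1.37 -0.    1.29 -0.84] F [ 0.1 -0.1 -4.4]
```

Request:
drive_tool(series=[20,3,0,0,0,0,1,40,7,0,0,0,0,1,40,7,0,0,0,0,1,40,7,0,0,0,0,1,40,7,0,0,0,0,1,40,7,0,0,0,0,1,40,7,0,0,0,0,1,40,7,0,0,0,0,1])

```text
time_s: 18.8
eef_pos: [0.505, -0.0387, 0.2102]
ee_rot: [2.125, 2.314, -0.0]
contact_force: [1.7, 0.2, -4.2]
width: 0.0452
```

Request:
drive_tool(series=[40,7,0,0,0,0,1,40,7,0,0,0,0,1,40,7,0,0,0,0,1,40,7,0,0,0,0,1,40,7,0,0,0,0,1,40,7,0,0,0,0,1,30,5,0,0,0,0,1,20,3,0,0,0,0,1])

```text
time_s: 19.6
eef_pos: [0.5306, 0.2552, 0.2098]
ee_rot: [-2.122, -2.316, 0.0]
contact_force: [0.8, 0.5, -4.1]
width: 0.0452
```

Request:
drive_tool(series=[15,2,0,0,0,0,1,5,0,0,0,0,0,1,0,0,0,0,0,0,1,0,0,0,0,0,0,1,0,0,0,0,0,0,1])

```text
time_s: 20.1
eef_pos: [0.5314, 0.2718, 0.2104]
ee_rot: [2.128, 2.31, -0.0]
contact_force: [0.8, 0.2, -4.5]
width: 0.0452
```

```bash
python3 - <<'E'
from go import *
R=pickle.load(open("r0.pkl","rb"))
t=T(*R["mount"],[0,-.001,0])[0]
go(t[0],t[1],.1006,1.654)
s=state();m=T(*R["mount"],[0,-.07,.004])[0]
for n,w,sc in(("top",(130,170,150,120),5),("scene",(310,240,170,160),3.7)):
    p=shot(n);im=crop(p,*w,sc);cv2.imwrite(f"pics/{n}10r.png",im)
    draw(im,p,BR,s["eef_pos"][0],s["eef_pos"][1]+.001,R["mount"][2],s["eef_pos"][2]-.0166,crop=w[:2],s=sc)
    draw(im,p,pillar(.08),m[0],m[1],R["mount"][2],.004,(0,0,255),crop=w[:2],s=sc)
    cv2.imwrite(f"pics/{n}10.png",im)
p=shot("wrist");cv2.imwrite("pics/w10.png",p["img"][:,:,::-1])
E
```

```text
t 20.1 pos [0.5314 0.2718 0.2104] shift [  1.4  -3.2 109.8] turn [-0.     0.    -0.001] w 0.0452 q [ 0.34  0.49  1.35 -0.    1.3   0.26] F [ 0.8  0.2 -4.5]
```

View pics/scene10.png

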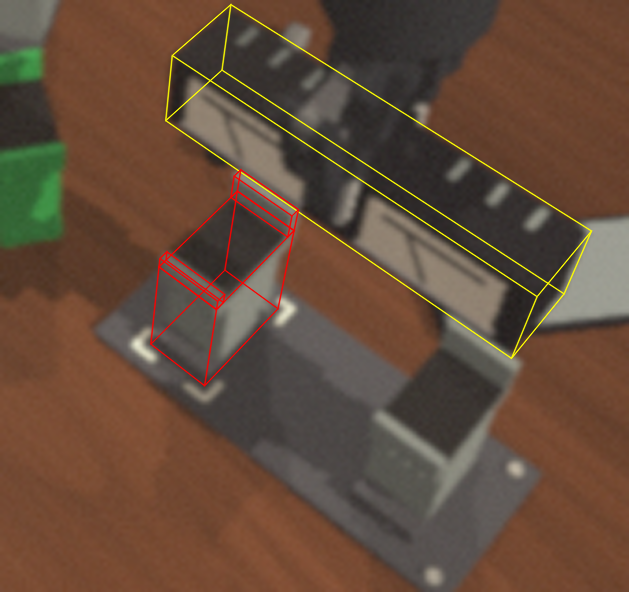

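View pics/top10.png

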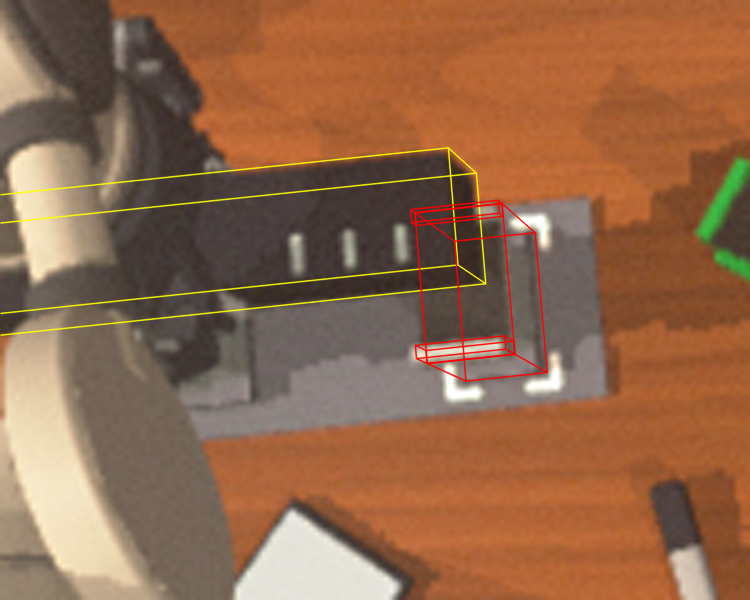

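View pics/w10.png

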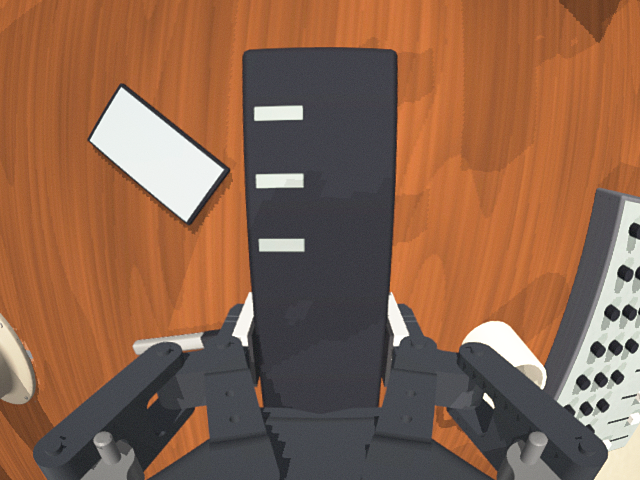

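```bash
python3 - <<'E'
import cv2,numpy as np
a=cv2.imread("pics/scene10r.png");b=cv2.imread("pics/scene10.png")
f=lambda i,y,x:cv2.resize(i[y:y+130,x:x+130],None,fx=3,fy=2.25*1.0+.0,interpolation=2)
f=lambda i,y,x:cv2.resize(i[y:y+140,x:x+140],(390,290),interpolation=2)
cv2.imwrite("pics/s10z.png",np.vstack([np.hstack([f(a,0,150),f(b,0,150)]),np.hstack([f(a,225,470),f(b,225,470)])]))
E
```

```text
(no output)
```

View pics/s10z.png

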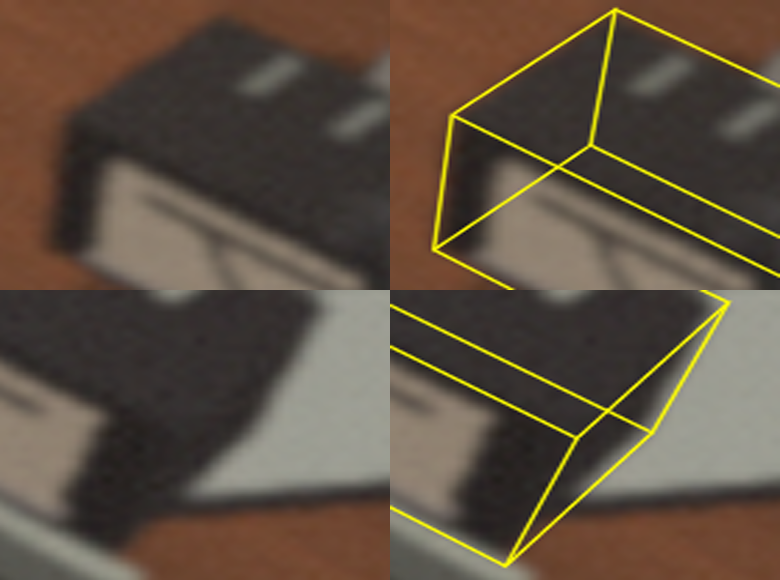

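Request:
drive_tool(series=[1,-3,10,0,0,0,1,0,0,20,0,0,0,1,0,0,20,0,0,0,1,0,0,15,0,0,0,1,0,0,10,0,0,0,1,0,0,5,0,0,0,1,0,0,0,0,0,0,1])

```text
time_s: 20.95
eef_pos: [0.5279, 0.2735, 0.1296]
ee_rot: [-2.127, -2.311, 0.002]
contact_force: [-0.2, 0.6, -5.1]
width: 0.0452
```

```bash
python3 - <<'E'
from go import *
R=pickle.load(open("r0.pkl","rb"))
t=T(*R["mount"],[0,-.001,0])[0]
go(t[0],t[1],.1006,1.654)
s=state();m=T(*R["mount"],[0,-.07,.004])[0]
for n,w,sc in(("top",(130,170,150,120),5),("scene",(310,260,170,140),4.2)):
    p=shot(n);im=crop(p,*w,sc);cv2.imwrite(f"pics/{n}11r.png",im)
E
```

```text
t 20.95 pos [0.5279 0.2735 0.1296] shift [-0.7  0.2 29. ] turn [-0.001  0.    -0.   ] w 0.0452 q [ 0.35  0.56  1.46 -0.    1.12  0.27] F [-0.2  0.6 -5.1]
```

View pics/scene11r.png

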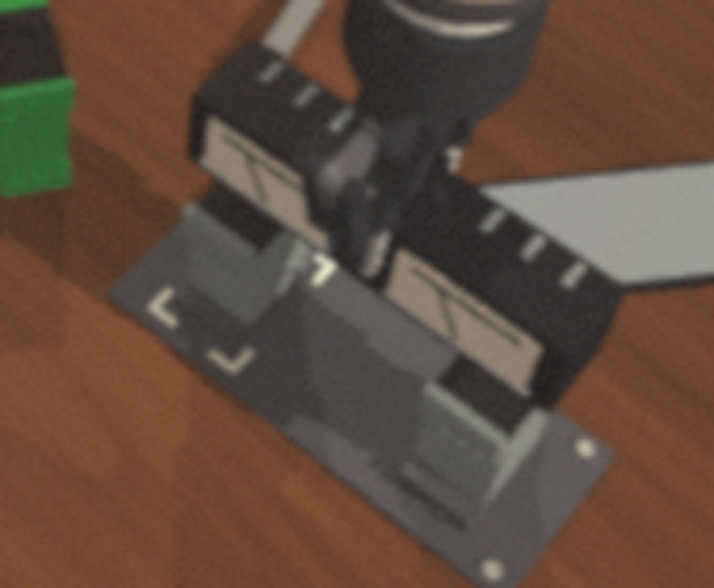

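View pics/top11r.png

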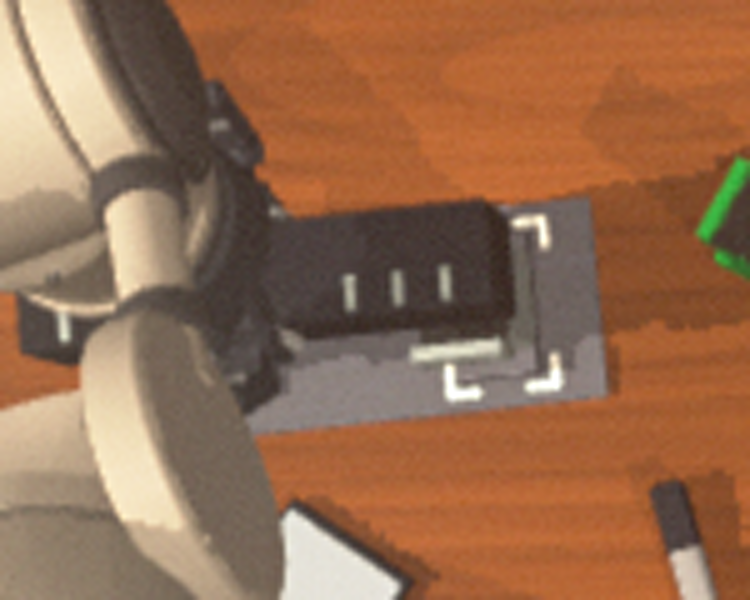

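Request:
drive_tool(series=[0,0,8,0,0,0,1,0,0,8,0,0,0,1,0,0,5,0,0,0,1,0,0,3,0,0,0,1,0,0,1,0,0,0,1,0,0,1,0,0,0,1,0,0,0,0,0,0,1])

```text
time_s: 21.75
eef_pos: [0.5283, 0.2737, 0.1043]
ee_rot: [2.127, 2.312, 0.0]
contact_force: [-0.2, -0.1, -4.8]
width: 0.0453
```

Request:
drive_tool(series=[0,0,1,0,0,0,1,0,0,0.5,0,0,0,1,0,0,0,0,0,0,1])

```text
time_s: 22.05
eef_pos: [0.5282, 0.2737, 0.1028]
ee_rot: [2.127, 2.312, -0.0]
contact_force: [0.4, 0.4, -4.8]
width: 0.0454
```

Request:
drive_tool(series=[0,0,1,0,0,0,1,0,0,0.5,0,0,0,1,0,0,0,0,0,0,1])

```text
time_s: 22.35
eef_pos: [0.5281, 0.2736, 0.1011]
ee_rot: [-2.127, -2.312, 0.0]
contact_force: [-1.1, 0.2, -4.7]
width: 0.0451
```

Request:
drive_tool(series=[0,0,0.5,0,0,0,1,0,0,0,0,0,0,1])

```text
time_s: 22.55
eef_pos: [0.5282, 0.2736, 0.1007]
ee_rot: [2.127, 2.312, -0.0]
contact_force: [0.4, -0.0, -4.5]
width: 0.0452
```

Request:
drive_tool(series=[0,0,0.5,0,0,0,1,0,0,0,0,0,0,1])

```text
time_s: 22.75
eef_pos: [0.5282, 0.2737, 0.1006]
ee_rot: [2.127, 2.312, 0.0]
contact_force: [-1.9, -0.6, -2.3]
width: 0.0455
```

Request:
drive_tool(series=[0,0,0.5,0,0,0,1,0,0,0,0,0,0,1])

```text
time_s: 22.95
eef_pos: [0.5283, 0.2737, 0.1006]
ee_rot: [2.127, 2.311, 0.001]
contact_force: [-3.0, -0.1, 4.9]
width: 0.0448
```

```bash
python3 - <<'E'
from go import *
R=pickle.load(open("r0.pkl","rb"));c=T(*R["mount"],[0,0,0])[0];m=T(*R["mount"],[0,-.07,.004])[0]
p=shot("scene");w=(330,270,140,110);im=crop(p,*w,5.4);draw(im,p,BR,c[0],c[1],R["mount"][2],.084,crop=w[:2],s=5.4)
draw(im,p,pillar(.08),m[0],m[1],R["mount"][2],.004,(0,0,255),crop=w[:2],s=5.4)
cv2.imwrite("pics/s12.png",im);go(c[0],c[1],.1006,1.654)
E
```

```text
t 23.0 pos [0.5283 0.2737 0.1006] shift [ 0.1 -0.2  0. ] turn [ 0.001 -0.    -0.   ] w 0.0451 q [ 0.35  0.59  1.5  -0.    1.05  0.27] F [-2.6 -1.2  5.4]
```

View pics/s12.png

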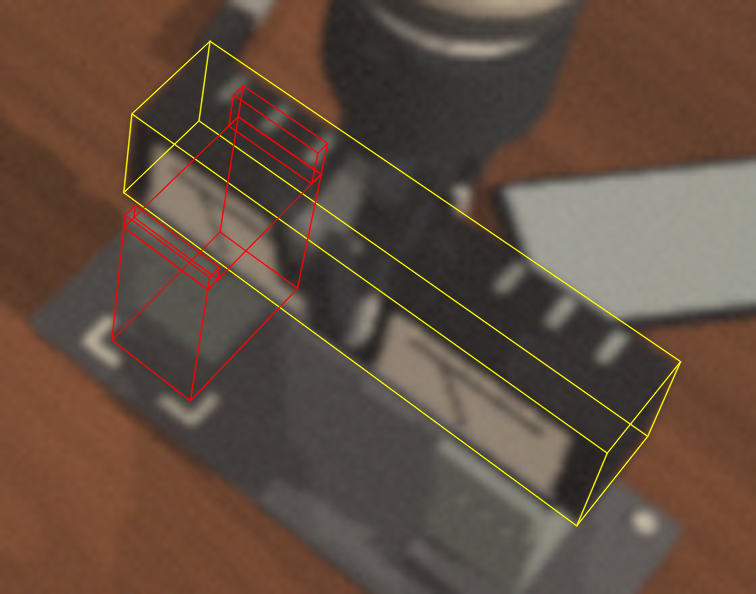

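Request:
drive_tool(series=[0,0,0,0,0,0,0.1,0,0,0,0,0,0,-0.1,0,0,0,0,0,0,-0.4,0,0,0,0,0,0,-0.8,0,0,0,0,0,0,-1,0,0,0,0,0,0,-1,0,0,0,0,0,0,-1,0,0,0,0,0,0,-1])

```text
time_s: 23.8
eef_pos: [0.5282, 0.2736, 0.0997]
ee_rot: [2.127, 2.312, -0.0]
contact_force: [0.5, -0.5, 0.3]
width: 0.0854
```

Request:
drive_tool(series=[0,0,-5,0,0,0,-1,0,0,-15,0,0,0,-1,0,0,-30,0,0,0,-1,0,0,-30,0,0,0,-1,0,0,-30,0,0,0,-1,0,0,-30,0,0,0,-1,0,0,-10,0,0,0,-1,0,0,0,0,0,0,-1])

```text
time_s: 24.6
eef_pos: [0.5287, 0.2739, 0.2513]
ee_rot: [2.126, 2.311, 0.005]
contact_force: [-0.2, -0.4, 0.1]
width: 0.0855
```

Request:
drive_tool(series=[-20,0,0,0,0,0,-1,-40,0,0,0,0,0,-1,-40,0,0,0,0,0,-1,-40,0,0,0,0,0,-1,-40,0,0,0,0,0,-1,-30,0,0,0,0,0,-1,-10,0,0,0,0,0,-1,0,0,0,0,0,0,-1])

```text
time_s: 25.4
eef_pos: [0.546, 0.0534, 0.2483]
ee_rot: [-2.129, -2.308, 0.003]
contact_force: [-0.1, 0.6, -0.2]
width: 0.0856
```

```bash
python3 - <<'E'
from go import *
R=pickle.load(open("r0.pkl","rb"));c=T(*R["mount"],[0,0,0])[0];m=T(*R["mount"],[0,-.07,.004])[0]
go(c[0],c[1],.1006,1.654)
for n,w,sc in(("scene",(330,270,140,110),5.4),("top",(130,190,140,90),5.5),("wrist",(0,0,640,480),1.2)):
    p=shot(n);im=crop(p,*w,sc)
    cv2.imwrite(f"pics/{n}13r.png",im)
    draw(im,p,BR,c[0],c[1],R["mount"][2],.084,crop=w[:2],s=sc)
    draw(im,p,pillar(.08),m[0],m[1],R["mount"][2],.004,(0,0,255),crop=w[:2],s=sc)
    cv2.imwrite(f"pics/{n}13.png",im)
    if n!="wrist": cv2.imwrite(f"pics/{n}13f.png",p["img"][:,:,::-1])
E
```

```text
t 25.4 pos [0.546  0.0534 0.2483] shift [221.2   0.3 147.7] turn [-0.003 -0.    -0.003] w 0.0856 q [-0.04  0.37  1.43  0.    1.34 -0.12] F [-0.1  0.6 -0.2]
```

View pics/scene13.png

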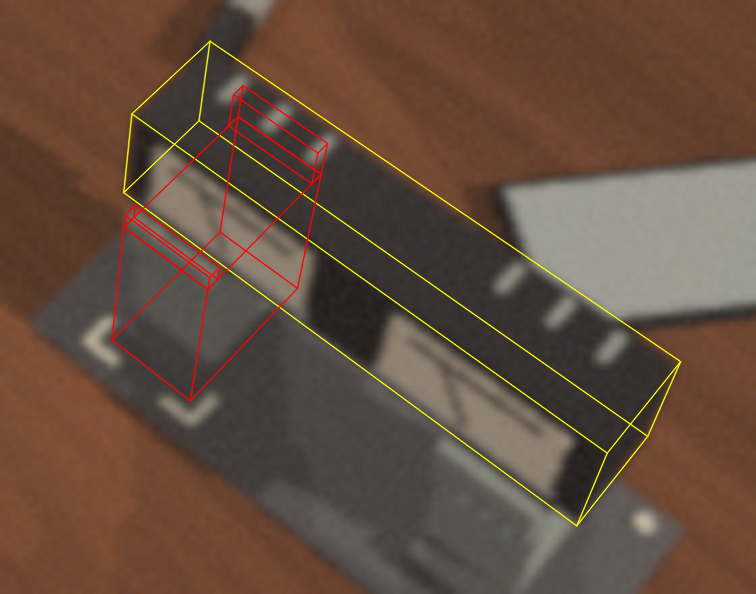

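View pics/top13.png

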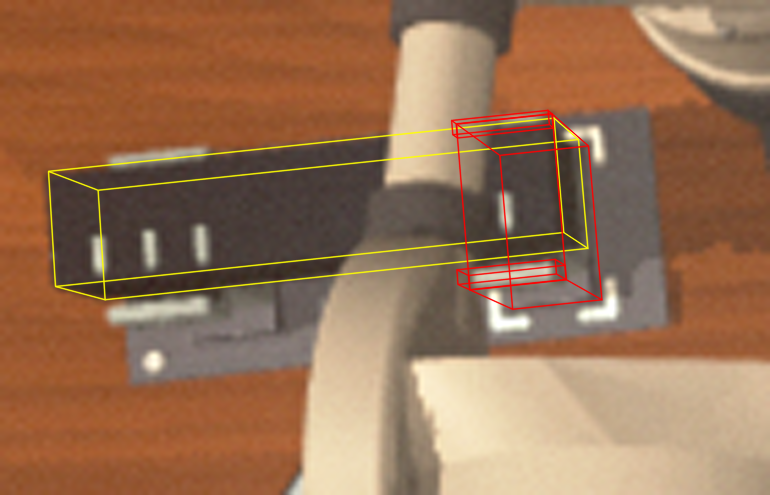

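View pics/wrist13r.png

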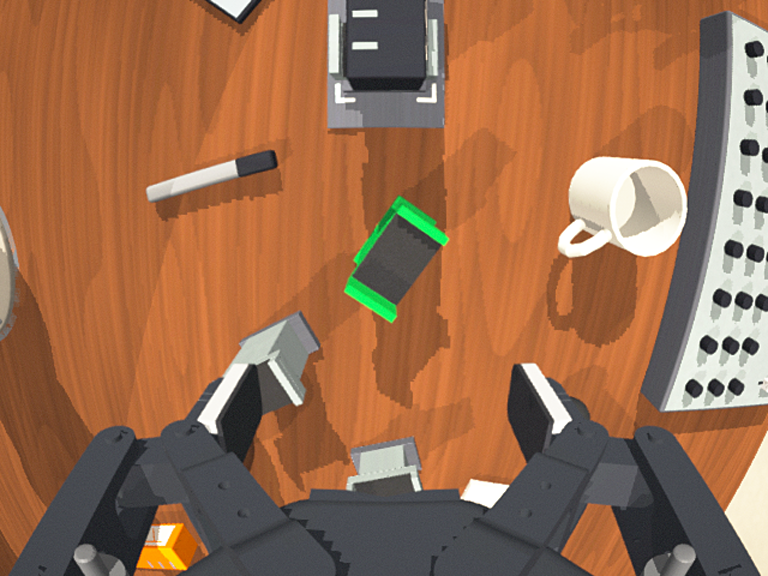

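View pics/scene13f.png

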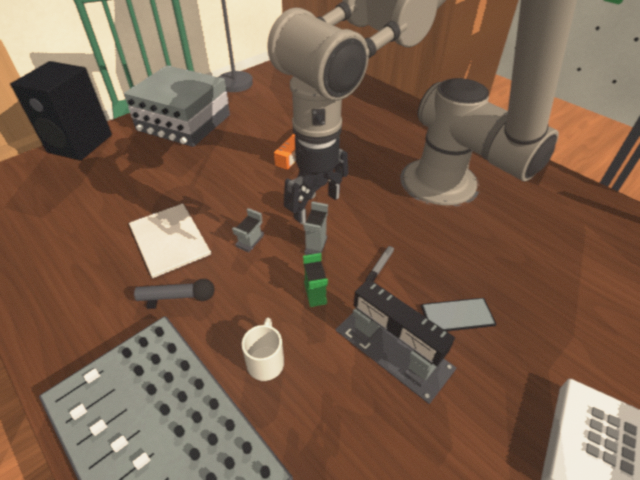

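The bridge lies in both cradles and fits the overlay of the level, centred target. The meters face the low lips and nothing else has moved. Handing in.

```bash
python3 -c "
from cell import *
print(close_job())"
```

```text
the job is handed in; nothing more can be done
None
```

The job is done and handed in; the last state I read was at about 25.4 s of the 67 s. I stood the 80 mm pillar (pillar_b) inside the white marks, its tall lip on the same side as the bolted pillar's. The meter bridge then went into both cradles, meters facing the low lips.

**Checks that agreed:**
- **Pillar choice:** the lips of the chosen pillar measured about 98 and 87 mm, which fits the 80 mm seat. The other two grey ones came out as 60 and 100 mm.
- **Pillar position:** its foot stood about 0.5 mm off the middle between the two visible marks. The side view after release matched the target overlay.
- **Bridge:** the seats took its weight at the height expected for a level bridge, within about 0.5 mm. The pictures after release show it between the lips at both ends and lined up with the target outline to about 1–2 mm.
- **Forces and surroundings:** contact forces stayed under 10 N wherever I read them, and the grip was set to 60 N. Nothing else looked moved in the final view, where the arm hid the mate cup and part of the orange box.

**Checks that disagreed slightly:**
- **Held pillar:** the wrist camera put it about 1.2 mm away from where the arm readings did along the tool, and I corrected for that.
- **Bridge along its length:** the two measurements differed by about 2 mm. I used the middle value, so the centring could be off by about 1 mm.

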